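Set out the candle-dyeing demonstration

ROBOT

A 7-joint arm with a two-finger parallel gripper is mounted at the origin on the work surface; the furniture and walls round the work are solid. World frame = base frame: x ahead of the robot, y to its left, z up, the work surface at z = 0. Lengths are in mm, angles in rad, forces in N, time in s.
With the tool pointing down it reaches from about 425 to 925 mm from the base axis. Payload 6.8 kg.
Tool frame: the origin (TCP) lies between the finger pads; the fingertips stand 8 mm ahead of it and the grasp point (between the pads) lies 11 mm behind it; z points along the fingers, y is the direction in which the jaws open and shut (so a half turn about z gives the same grasp; the last joint's range is limited). The gripper opens to 85 mm and grips with 20 to 120 N. Pads are 22 mm wide; open, the fingers measure 114 mm over their backs; the gripper's body (76 mm by 85 mm) begins 54 mm behind the grasp point. The pads swing forward as they close: fully open they stand 13 mm farther back than shut.
Start: joints at [1.027, 0.477, 0.022, 1.555, -0.011, 1.109, -0.083], TCP at [284.952, -611.923, 239.308] pointing down, gripper open.
Joint ranges: [-2.96, 2.96], [-0.34, 2.1], [-1.41, 1.46], [0.24, 2.44], [-1.37, 4.51], [0.17, 1.92], [-2.96, 2.96]. Speed limits (rad/s): [2.39, 2.39, 3.14, 3.14, 3.14, 3.14, 3.14].

INTERFACE

Orientations are given as [roll, pitch, yaw] about the fixed x, y, z axes, in that order (R = Rz(yaw) Ry(pitch) Rx(roll)).
In Python, from cell import env, read_camera gives the robot as it stands.
- The arm moves only by the shell command python3 -m inch 'ROWS' [FORCE]. ROWS is JSON, a list of rows, each an object with "gripper": the opening in per cent of the stroke, from 0 (shut) to 100 (fully open); "offset": the shift along the world's x, y, z in mm, a list of three; "dr": the turn, a rotation vector about the world's x, y, z in degrees, a list of three. In form: [{"gripper": gripper, "offset": [dx, dy, dz], "dr": [ax, ay, az]}, ...]. A call has 1 to 5 rows; each row is the pose to reach, as a shift and turn from the pose commanded when the call began; what a row does not reach only later rows make up. A row lasts 1/12 s, in which the tool goes at most 41.7 mm and 7.16 degrees, less where a joint would pass 70% of its speed; a pose out of reach is approached as far as the arm can. A call with a gripper value outside its range is refused whole. The fingers move at their own pace and stop on an object; FORCE is the grip in N (left out, the last holds). Time passes only in rows, so rows that repeat a pose let the fingers close. It gives the time, the measured TCP pose, the force and the opening at its end, in the units of the state.
- env.state(): the state, without advancing time (a new reading comes with each control period).
- read_camera(name): name is "side" or "top"; returns a dict with "image" (400x640x3 uint8, red, green, blue), "vertical_fov" (degrees; the focal length in pixels is half the picture's height over the tangent of half this angle, whatever the lens; pixels are square), "cx", "cy" (the principal point, pixels), "dist_coeffs" ([k1, k2, p1, p2, k3] as OpenCV has them; the pictures are not rectified), "view" (4x4, takes a point from world to camera coordinates). Camera axes: x right, y down, z forward; pixel columns grow to the right and rows downward; lengths in mm; the calibration is good to about 2 mm. A picture is of the moment at which its call begins. There is no depth.
- env.close_job(): hands the job in, once; it reports no verdict.
The state is a dict: "t": time; "joint_positions": joint angles; "dq": joint speeds; "effort": joint torques, N m; "position": TCP position; "orientation": TCP orientation; "wrist_force": force on the tool from outside, world axes, zero at the start; "wrist_torque": the same for the moment, N m; "gripper_width": opening from 0.0 (shut) to 1.0 (fully open).
Only numpy, scipy, OpenCV 4.12 (cv2) and the standard library are available. Lean on these libraries where they do the work, as an engineer would, in place of code of your own. Each camera call takes 0.05 s, during which the arm holds its last target.

TASK

Set out the candle-dyeing demonstration on the plywood board, each thing centred in a marked square: stand the dropper bottle between the jar and the cup, lay the round cork mat in front of the jar (the robot's side of it) with the white bottle cap centred on top of the mat, open side up, and put the lump of wax in front of the cup. Keep the bottle upright and leave the jar and the cup standing where they are.

Things in the scene. Friction and masses are not known exactly. Their poses are not given: they have to be found in the camera images.
- board: plywood board fixed on the bench, 172 x 248 x 6 mm. Origin: centre of its underside; x points away from the robot, y left, turned 0.1 to 0.3 rad to the left. Dark outlines mark six 62 mm squares, centred at x = -49 (front row, towards the robot) and +49 mm (back row), y = -84, 0, +84 mm. Jar and cup stand in the outer squares of the back row, either way round; the front middle square stays empty
- jar_foot (a point): round screw jar with a red lid, closed, 70 mm across, 84 mm high, loose, standing on the board. Point at the centre of its underside (on the board's top); axes parallel to the board's
- cup_foot (a point): open clear cup, part filled with dark wax, 70 mm across, 79 mm high, loose, standing on the board. Point at the centre of its underside (on the board's top); axes parallel to the board's
- bottle_mid (a point): small brown dropper bottle with black top, upright on the bench, 27 mm diameter at the body, 88 mm high. Point on its axis, half-way up (44 mm above its foot); z up. The body is cylindrical up to about 55 mm, above it are a narrower neck and dropper
- mat_mid (a point): round cork mat lying flat on the bench, 56 mm diameter, 16 mm thick. Point at its centre, 8 mm above its underside; z up
- cap_mid (a point): empty white screw cap lying on the bench with its open side up, 38 mm diameter, 15 mm high. Point at its centre, 7.5 mm above its underside; z up (out of its open side)
- lump_mid (a point): rounded lump of wax lying on the bench, 41 mm (its x) by 45 mm (its y), 41 mm high. Point at its centre, 20.5 mm above its underside
Not all that is in view belongs to the job. What is shaped like the part that bears bottle_mid but green or orange is not meant.

How it is judged (in metres and radians):
At the end, for the whole second after the job is handed in: Bottle upright in the back middle square, within 13 mm of its middle in x and in y; mat flat, within 15 mm of the point 98 mm in front of the jar; cap on it, open side up, within 12 mm of its centre; lump on the board, within 15 mm of the point 98 mm in front of the cup; all released, at rest (x of bottle_mid in the frame of board between 0.036 and 0.062 m and y of bottle_mid in the frame of board between -0.013 and 0.013 m and height (world z) of bottle_mid between 0.044 and 0.056 m and angle between each of bottle_mid, mat_mid, cap_mid's own z axis and vertical below 0.15 rad and x of mat_mid in the frame of jar_foot between -0.113 and -0.083 m and y of mat_mid in the frame of jar_foot between -0.015 and 0.015 m and height (world z) of mat_mid between 0.009 and 0.019 m and horizontal distance between cap_mid and mat_mid below 0.012 m and height (world z) of cap_mid between 0.0245 and 0.0345 m and x of lump_mid in the frame of cup_foot between -0.113 and -0.083 m and y of lump_mid in the frame of cup_foot between -0.015 and 0.015 m and height (world z) of lump_mid between 0.0185 and 0.0345 m and linear speed of each of bottle, mat, cap, lump below 0.02 m/s); the robot touches nothing.
It fails at once if the jar is shifted by more than 15 mm or tipped (distance of jar_foot from where it was at the start of the episode above 0.015 m or angle between jar_foot's own z axis and vertical above 0.3 rad).
It fails at once if the cup is shifted by more than 15 mm or tipped (distance of cup_foot from where it was at the start of the episode above 0.015 m or angle between cup_foot's own z axis and vertical above 0.3 rad).
It fails at once if the bottle is tipped by more than 0.6 rad (angle between bottle_mid's own z axis and vertical above 0.6 rad).
It also fails if it takes over 96 s, if anything falls off the work surface, if the arm or the gripper's body presses on something with over 40 N, if the wrist force passes 120 N, or if a joint passes its speed limit or range.

## Working session

There is one attempt and no reset: what is moved stays moved. The work goes in short steps, Python scripts to look and compute and a shell command to move; the robot and the scene stay as the last step left them, time stands still between calls to the robot, and variables do not carry over. Pictures are saved under pics/ and viewed, and the job is handed in when it is done.

```bash
ls; mkdir -p pics; python3 - <<'E'
from cell import env, read_camera
import cv2, numpy as np
print(env.state())
for n in("side","top"):
    c=read_camera(n); cv2.imwrite(f"pics/{n}0.png",c["image"][:,:,::-1]); c.pop("image"); print(n,c)
E
```

```text
pics
{'t': 0.0, 'joint_positions': array([ 1.02690938,  0.47780273,  0.02232735,  1.55644523, -0.01152641,
        1.10930376, -0.08312899]), 'dq': array([ 7.05996135e-04, -6.62261802e-04, -9.37151781e-04, -1.33543770e-03,
       -1.88153772e-03,  9.39174921e-05,  1.36406814e-03]), 'effort': array([-6.62980165e-04, -5.96442819e+01,  1.60747491e+00, -2.81198323e+01,
        1.24023895e-02,  9.42570943e-03, -8.78473060e-06]), 'position': array([ 284.691247  , -611.38921944,  238.32632703]), 'orientation': array([-3.13976428e+00,  1.07120617e-04,  4.35778945e-01]), 'wrist_force': array([ 0.15130044, -0.53257723, -1.26454207]), 'wrist_torque': array([-0.03705872, -0.00809246,  0.0028746 ]), 'gripper_width': 1.0016425012454824}
side {'vertical_fov': 47.42128116946688, 'cx': 316.416228925588, 'cy': 197.20335117458183, 'dist_coeffs': array([-0.0111087,  0.       ,  0.       ,  0.       ,  0.       ]), 'view': array([[ 9.99802185e-01, -1.87809131e-02, -6.54742537e-03,
        -5.12601559e+02],
       [-1.59623246e-02, -5.61280332e-01, -8.27471808e-01,
         2.98324479e+01],
       [ 1.18657350e-02,  8.27412634e-01, -5.61469089e-01,
         1.07615887e+03],
       [ 0.00000000e+00,  0.00000000e+00,  0.00000000e+00,
         1.00000000e+00]])}
top {'vertical_fov': 50.33939339002589, 'cx': 321.6204767220464, 'cy': 193.37911332069595, 'dist_coeffs': array([-0.08411089,  0.        ,  0.        ,  0.        ,  0.        ]), 'view': array([[ 1.94674720e-02, -9.99793369e-01,  5.85123166e-03,
        -7.41477052e+01],
       [-9.96429647e-01, -1.98821843e-02, -8.20527658e-02,
         5.15621267e+02],
       [ 8.21521465e-02, -4.23298078e-03, -9.96610810e-01,
         1.22392987e+03],
       [ 0.00000000e+00,  0.00000000e+00,  0.00000000e+00,
         1.00000000e+00]])}
```

View pics/side0.png

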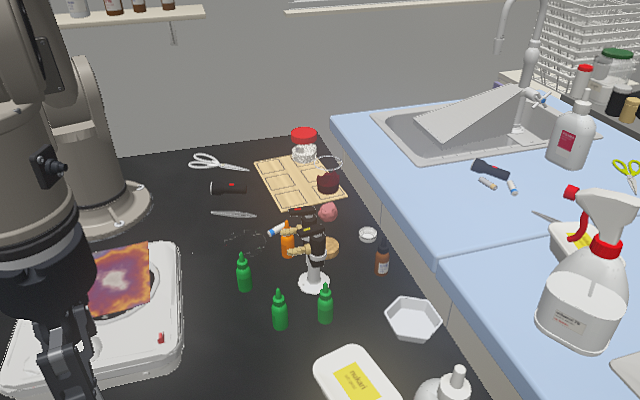

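View pics/top0.png

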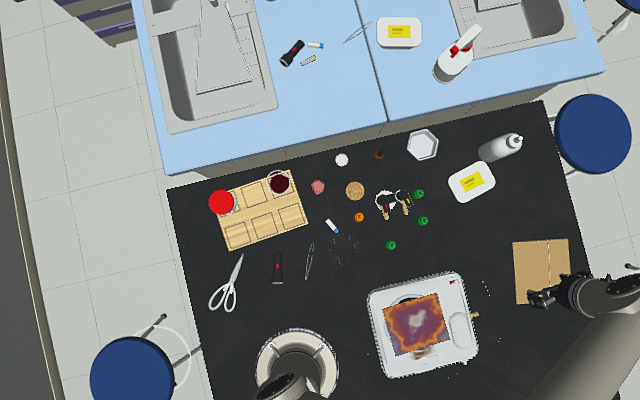

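The side and top views show these things:

| Thing | Side (px) | Top (px) |
|---|---|---|
| Bottle | (382,260) | (378,155) |
| Mat | (328,247), partly behind a stand | (355,191) |
| Cap | (367,235) | (341,160) |
| Lump | (327,212) | (318,187) |
| Jar, outer left square | – | (221,202) |
| Cup, outer right square | – | (279,183) |

Next I measure them.

```bash
cat > h.py <<'E'
from cell import env, read_camera
import cv2, numpy as np
def K(c):
    f=200/np.tan(np.radians(c["vertical_fov"]/2)); return np.array([[f,0,c["cx"]],[0,f,c["cy"]],[0,0,1.]])
def ray(c,uv):
    p=cv2.undistortPoints(np.array([[uv]],float),K(c),c["dist_coeffs"])[0,0]
    R=c["view"][:3,:3];t=c["view"][:3,3]
    return -R.T@t, R.T@np.array([p[0],p[1],1])
def onz(c,uv,z):
    o,d=ray(c,uv); return o+d*(z-o[2])/d[2]
def proj(c,P):
    return cv2.projectPoints(np.array(P,float).reshape(-1,1,3),cv2.Rodrigues(c["view"][:3,:3])[0],c["view"][:3,3],K(c),c["dist_coeffs"])[0].reshape(-1,2)
def crop(c,x0,y0,w,h,s,name):
    im=c["image"][y0:y0+h,x0:x0+w,::-1]; cv2.imwrite(name,cv2.resize(im,None,fx=s,fy=s,interpolation=cv2.INTER_CUBIC))
def tri(c1,u1,c2,u2):
    o1,d1=ray(c1,u1);o2,d2=ray(c2,u2)
    A=np.stack([d1,-d2],1);k=np.linalg.lstsq(A,o2-o1,rcond=None)[0]
    a=o1+d1*k[0];b=o2+d2*k[1]; return (a+b)/2,np.linalg.norm(a-b)
E
python3 - <<'E'
from h import *
t=read_camera("top");s=read_camera("side")
crop(t,200,135,260,130,3,"pics/t1.png")
crop(s,180,120,240,220,2.7,"pics/s1.png")
for n,uv,z in[("bottle",(378,155),88),("mat",(355,191),16),("cap",(341,160),15),("lump",(318,187),25),("jar",(221,202),84),("cup",(279,183),79),("ring",(386,202),80)]:
    print(n,onz(t,uv,z).round(0))
E
```

```text
bottle [ 622. -219.   88.]
mat [ 526. -162.   16.]
cap [ 618. -119.   15.]
lump [535. -53.  25.]
jar [482. 216.  84.]
cup [539.  56.  79.]
ring [ 492. -244.   80.]
```

View pics/t1.png

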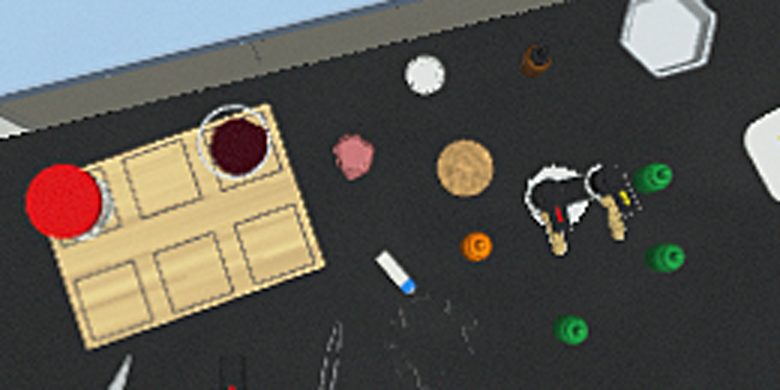

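View pics/s1.png

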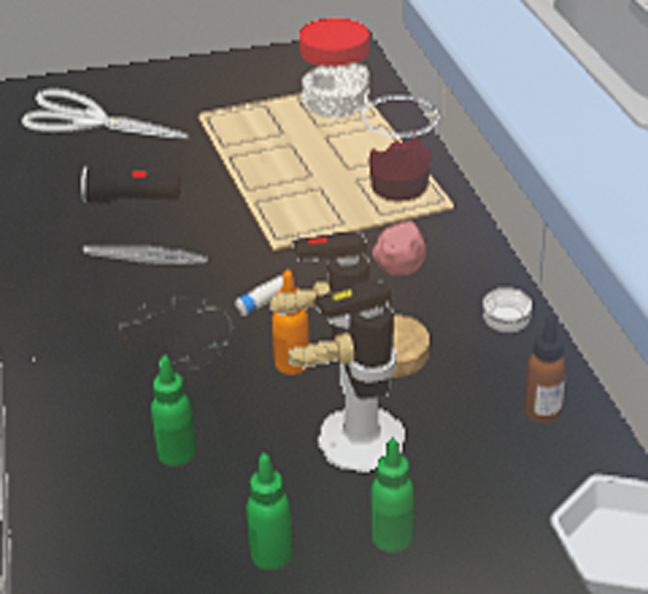

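The jar is in the left outer square and the cup in the right. The brown bottle stands near the wall of the counter. Now the exact positions.

```bash
cat > meas.py <<'E'
from h import *
def blob(c,lo,hi,box,amin=15):
    hsv=cv2.cvtColor(c["image"],cv2.COLOR_RGB2HSV)
    m=cv2.inRange(hsv,lo,hi); x0,y0,x1,y1=box; k=np.zeros_like(m);k[y0:y1,x0:x1]=m[y0:y1,x0:x1]
    k=cv2.morphologyEx(k,cv2.MORPH_CLOSE,np.ones((3,3)))
    cs=[q for q in cv2.findContours(k,cv2.RETR_EXTERNAL,cv2.CHAIN_APPROX_NONE)[0] if cv2.contourArea(q)>=amin]
    q=max(cs,key=cv2.contourArea); M=cv2.moments(q)
    return np.array([M["m10"]/M["m00"],M["m01"]/M["m00"]]),cv2.contourArea(q),cv2.boundingRect(q),q
E
python3 - <<'E'
from meas import *
t=read_camera("top");s=read_camera("side")
def show(n,c,lo,hi,box,z):
    p,a,b,q=blob(c,lo,hi,box); d=c["view"]@np.append(onz(c,p,z),1); 
    print(n,p.round(1),a,b,onz(c,p,z).round(1),"eqdiam mm",round(2*np.sqrt(a/np.pi)*d[2]/K(c)[0,0],1)); return p,q
show("lid",t,(0,180,120),(8,255,255),(200,180,245,220),84)
show("cap",t,(0,0,150),(180,40,255),(328,148,355,172),15)
show("mat",t,(10,60,90),(25,200,255),(340,178,370,205),16)
show("lump",t,(0,60,90),(8,170,255),(305,172,332,198),22)
show("lump2",t,(170,60,90),(180,170,255),(305,172,332,198),22)
show("bottle",t,(0,40,40),(20,255,255),(370,145,390,165),40)
p,q=show("board",t,(10,40,120),(30,200,255),(200,160,320,260),6)
r=cv2.boxPoints(cv2.minAreaRect(cv2.convexHull(q))); 
for u in r: print("corner",u.round(1),onz(t,u,6).round(1))
show("lidS",s,(0,180,120),(8,255,255),(280,120,325,150),74)
show("capS",s,(0,0,150),(180,40,255),(355,225,380,245),8)
show("bottS",s,(3,100,60),(16,255,255),(370,235,395,280),28)
print("counter", tri(t,(387,122),s,(437,262)))
crop(t,200,150,130,115,6,"pics/t2.png"); crop(t,320,140,80,70,9,"pics/t3.png")
crop(s,350,220,60,70,8,"pics/s3.png"); crop(s,250,120,110,100,6,"pics/s2.png")
E
```

```text
lid [220.5 201.5] 426.5 (209, 190, 25, 25) [483.5 217.2  84. ] eqdiam mm 64.6
cap [341.2 159.4] 103.0 (335, 154, 13, 12) [ 619.6 -120.1   15. ] eqdiam mm 33.9
mat [354.6 190.6] 256.0 (346, 181, 19, 20) [ 527.6 -160.8   16. ] eqdiam mm 53.1
lump [317.4 186.6] 124.0 (311, 180, 14, 15) [536.5 -51.4  22. ] eqdiam mm 36.8
lump2 [316.7 185.6] 64.5 (311, 181, 13, 11) [539.6 -49.   22. ] eqdiam mm 26.5
bottle [376.8 156.5] 44.0 (373, 150, 12, 11) [ 626.3 -222.3   40. ] eqdiam mm 21.7
board [262.7 210.8] 4250.5 (217, 170, 91, 81) [463.  109.2   6. ] eqdiam mm 217.0
corner [209.2 196.8] [501.5 270.    6. ]
corner [288.8 168.7] [590.2  35.1   6. ]
corner [308.1 223.3] [429. -26.   6.]
corner [228.5 251.4] [341.5 206.6   6. ]
lidS [296.8 131.3] 63.5 (291, 127, 23, 10) [464.2 253.3  74. ] eqdiam mm 24.7
capS [367.3 233.9] 198.5 (359, 227, 18, 15) [ 620.2 -117.3    8. ] eqdiam mm 34.3
bottS [380.  259.8] 113.5 (375, 251, 14, 25) [ 632.1 -222.5   28. ] eqdiam mm 23.3
counter (array([ 731.1243392 , -251.42470912,   45.49773149]), np.float64(5.563589470220721))
```

View pics/t2.png

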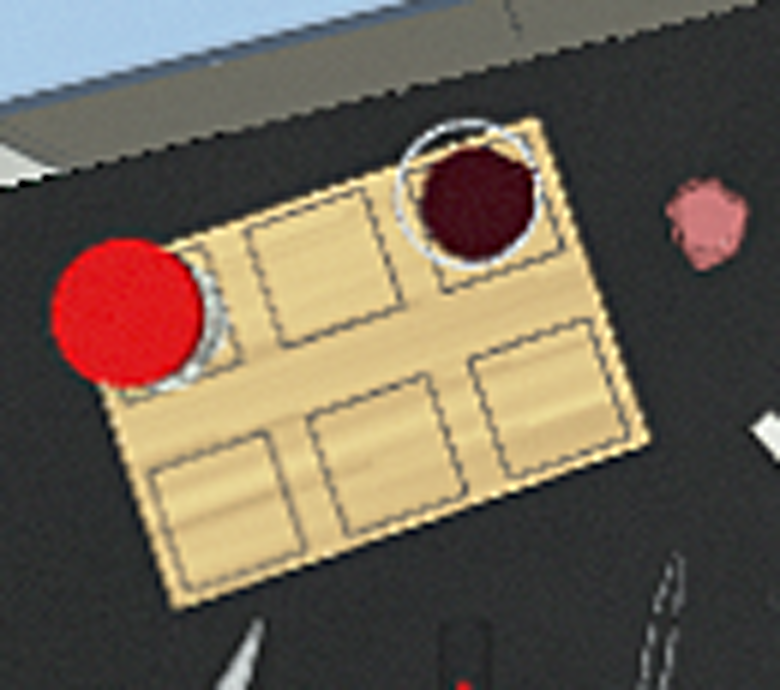

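View pics/t3.png

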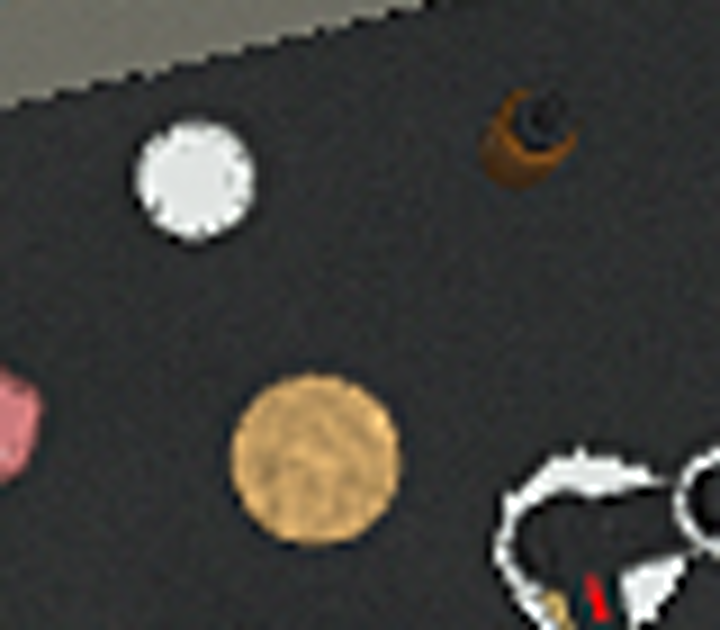

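View pics/s3.png

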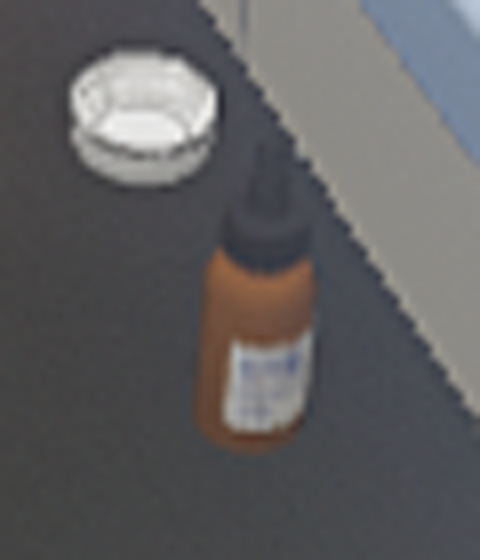

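View pics/s2.png

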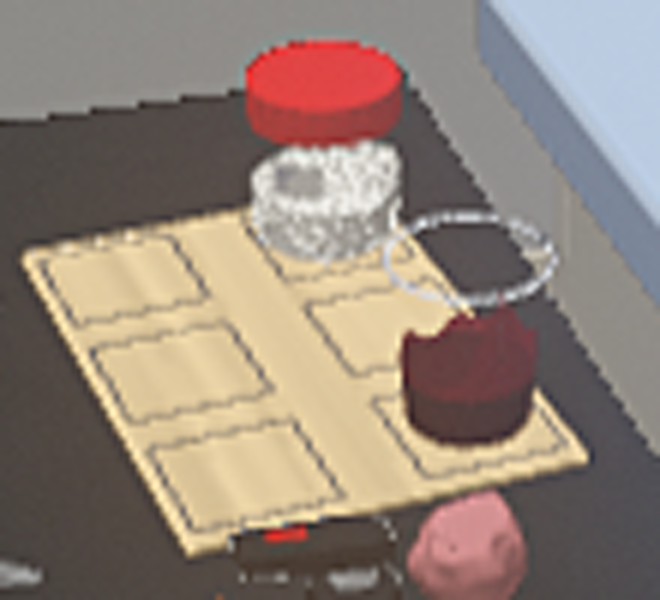

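```bash
python3 - <<'E'
from meas import *
t=read_camera("top");s=read_camera("side")
T2=lambda p:(200+(p[0]+.5)/6-.5,150+(p[1]+.5)/6-.5)
S2=lambda p:(250+(p[0]+.5)/6-.5,120+(p[1]+.5)/6-.5)
T3=lambda p:(320+(p[0]+.5)/9-.5,140+(p[1]+.5)/9-.5)
S3=lambda p:(350+(p[0]+.5)/8-.5,220+(p[1]+.5)/8-.5)
sq={(-49,-84):[(470,357),(590,320),(630,437),(510,477)],(49,0):[(247,232),(364,188),(403,303),(285,347)],(-49,84):[(152,470),(270,433),(304,550),(185,590)],(-49,0):[(309,414),(428,375),(466,493),(347,535)]}
A=[];B=[]
for k,v in sq.items():
    c=np.mean([onz(t,T2(p),6)[:2] for p in v],0); A.append(k);B.append(c); print(k,c.round(1))
sqS={(-49,84):[(40,258),(166,237),(209,297),(82,326)],(-49,0):[(91,349),(225,322),(271,390),(141,425)]}
for k,v in sqS.items(): print("side",k,np.mean([onz(s,S2(p),6)[:2] for p in v],0).round(1))
A=np.array(A,float);B=np.array(B)
a0,b0=A.mean(0),B.mean(0);U,_,Vt=np.linalg.svd((A-a0).T@(B-b0));R=(U@Vt).T
o=b0-R@a0;yaw=np.arctan2(R[1,0],R[0,0]);print("board",o.round(1),yaw.round(4),"res",(B-(A@R.T+o)).round(1).tolist())
lid=onz(t,(220.5,201.5),88)[:2]
cup=onz(t,T2((469,193)),85)[:2]; cupb=onz(s,S2((468,430)),8)[:2]
for n,p in("lid",lid),("cup",cup),("cupfront",cupb): print(n,p.round(1),"in board",(R.T@(p-o)).round(1))
print("wax floor",onz(t,T2((478,204)),45).round(1))
print("bottle tip",tri(t,T3((543,118)),s,S3((268,142))))
print("bottle base front",onz(s,S3((250,448)),0),"base top view",onz(t,T3((508,160)),0))
print("cap",tri(t,T3((195,180)),s,S3((143,105))))
print("lump",tri(t,T2((708,223)),s,S2((468,548))))
print("mat",onz(t,T3((316,460)),16))
for uv in [(367,140),(320,152)]: print("wall base",onz(t,uv,0).round(0))
w=[onz(t,uv,0) for uv in [(367,140),(320,152)]]
d=w[1]-w[0]; n=np.array([d[1],-d[0],0]); 
for uv in [T2((430,0)),T2((215,55))]:
    oo,dd=ray(t,uv);k=n@(w[0]-oo)/(n@dd);print("edge",(oo+k*dd).round(0))
print([ (k,(R@np.array(k)+o).round(1).tolist()) for k in [(49,84),(49,0),(49,-84),(-49,84),(-49,-84)]])
E
```

```text
(-49, -84) [449.9  24.3]
(49, 0) [512.  137.3]
(-49, 84) [391.1 181.4]
(-49, 0) [420.5 103.5]
side (-49, 84) [391.7 183. ]
side (-49, 0) [421.4 104.5]
board [466.3 120.2] 0.3582 res [[0.0, -0.1], [-0.3, -0.1], [0.1, -0.3], [0.1, 0.5]]
lid [483.3 216.3] in board [49.6 84.1]
cup [541.8  59. ] in board [ 49.2 -83.8]
cupfront [541.2  52.1] in board [ 46.3 -90.1]
wax floor [540.9  58.5  45. ]
bottle tip (array([ 631.46894959, -225.03418551,   85.77622769]), np.float64(3.857952313858797))
bottle base front [ 633.84486889 -237.10689776    0.        ] base top view [ 630.69591739 -225.36372468    0.        ]
cap (array([ 619.71525767, -120.19496366,   13.6199069 ]), np.float64(0.5240376464784753))
lump (array([536.55224413, -51.7635612 ,  23.38495214]), np.float64(1.0275598517441955))
mat [ 527.37719165 -161.08130942   16.        ]
wall base [ 683. -198.    0.]
wall base [643. -57.   0.]
edge [609.  65. 210.]
edge [584. 154. 212.]
[((49, 84), [482.8, 216.1]), ((49, 0), [512.2, 137.4]), ((49, -84), [541.7, 58.7]), ((-49, 84), [391.0, 181.7]), ((-49, -84), [449.9, 24.4])]
```

```bash
python3 - <<'E'
from meas import *
t=read_camera("top");s=read_camera("side")
crop(t,340,170,90,70,8,"pics/t4.png"); crop(s,270,190,80,110,5,"pics/s4.png")
E
```

```text
(no output)
```

View pics/t4.png

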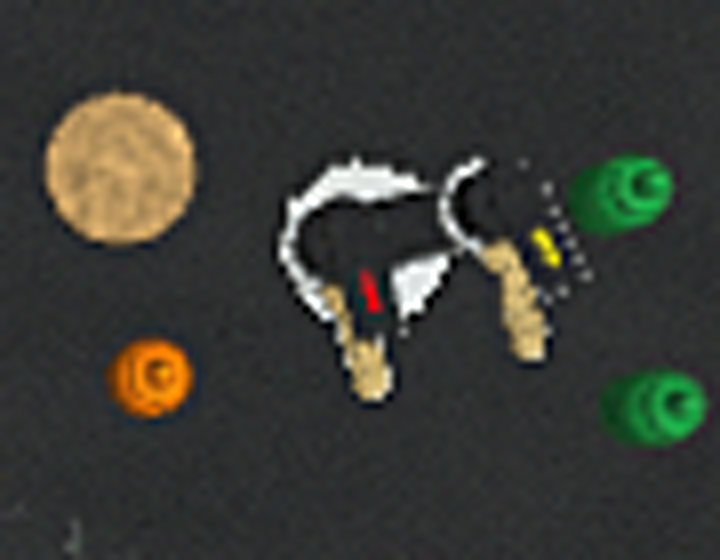

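View pics/s4.png

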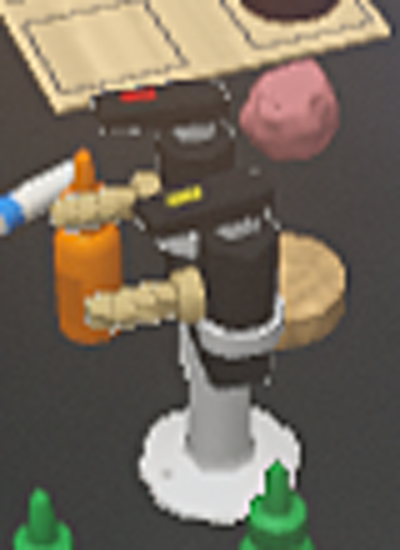

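```bash
python3 - <<'E'
from meas import *
t=read_camera("top");s=read_camera("side")
T=lambda x,y:(340+(x+.5)/8-.5,170+(y+.5)/8-.5)
S=lambda x,y:(270+(x+.5)/5-.5,190+(y+.5)/5-.5)
p=lambda *a:print(a[0],*[np.round(q,0) for q in a[1:]])
p("red",*tri(t,T(371,290),s,S(138,96)))
p("yellow",*tri(t,T(546,247),s,S(184,196)))
p("ring white right",*tri(t,T(445,205),s,S(240,345)))
p("base",onz(s,S(220,465),3),onz(s,S(141,465),3),onz(s,S(300,465),3))
for z in (0,60,100,150): p(z,onz(t,T(281,245),z),onz(t,T(315,240),z), onz(t,T(355,165),z))
p("orange",onz(t,T(158,375),70)); p("tan R", *tri(t,T(375,385),s,S(60,212)))
E
```

```text
red [ 476. -231.  159.] 1.0
yellow [ 492. -289.  159.] 0.0
ring white right [ 511. -270.   77.] 1.0
base [ 503. -256.    3.] [ 472. -255.    3.] [ 533. -257.    3.]
0 [ 502. -223.    0.] [ 504. -235.    0.] [ 532. -250.    0.]
60 [ 497. -215.   60.] [ 499. -227.   60.] [ 526. -241.   60.]
100 [ 495. -210.  100.] [ 497. -221.  100.] [ 523. -235.  100.]
150 [ 491. -203.  150.] [ 493. -214.  150.] [ 518. -227.  150.]
orange [ 450. -171.   70.]
tan R [ 447. -240.  115.] 1.0
```

The stand reaches about z 160 at (490,-212), 60 mm from the mat. I'll approach the mat from above with the jaws turned clear of it.

```bash
python3 -m inch '[{"gripper":100,"offset":[41,77,0],"dr":[0,0,5]},{"gripper":100,"offset":[80,151,0],"dr":[0,0,10]},{"gripper":100,"offset":[99,185,0],"dr":[0,0,15]},{"gripper":100,"offset":[99,185,0],"dr":[0,0,20]},{"gripper":100,"offset":[99,185,0],"dr":[0,0,20]}]' 40
```

```text
t: 1.02
position: [383.8, -426.6, 239.6]
orientation: [3.141, 0.0, 0.789]
wrist_force: [0.7, 0.5, -0.7]
gripper_width: 1.001
```

```bash
R='x'; python3 -m inch '[{"gripper":100,"offset":[95,176,0],"dr":[0,0,10]},{"gripper":100,"offset":[95,176,0],"dr":[0,0,10]},{"gripper":100,"offset":[95,176,0],"dr":[0,0,10]},{"gripper":100,"offset":[95,176,0],"dr":[0,0,10]},{"gripper":100,"offset":[95,176,0],"dr":[0,0,10]}]'
python3 -m inch '[{"gripper":100,"offset":[48,90,-20],"dr":[0,0,0]},{"gripper":100,"offset":[48,90,-60],"dr":[0,0,0]},{"gripper":100,"offset":[48,90,-100],"dr":[0,0,0]},{"gripper":100,"offset":[48,90,-140],"dr":[0,0,0]},{"gripper":100,"offset":[48,90,-140],"dr":[0,0,0]}]'
```

```text
t: 1.43
position: [479.6, -248.9, 239.8]
orientation: [3.141, -0.001, 0.962]
wrist_force: [1.0, -0.1, -0.1]
gripper_width: 0.999
t: 1.85
position: [525.7, -159.8, 96.5]
orientation: [-3.139, -0.0, 0.962]
wrist_force: [-1.0, -0.4, 0.3]
gripper_width: 0.997
```

```bash
python3 - <<'E'
from meas import *
t=read_camera("top");s=read_camera("side")
crop(t,300,120,130,110,5,"pics/t5.png"); crop(s,250,120,160,170,4,"pics/s5.png"); print(env.state()["position"])
E
```

```text
[ 523.44173482 -160.29986928   95.30971648]
```

View pics/t5.png

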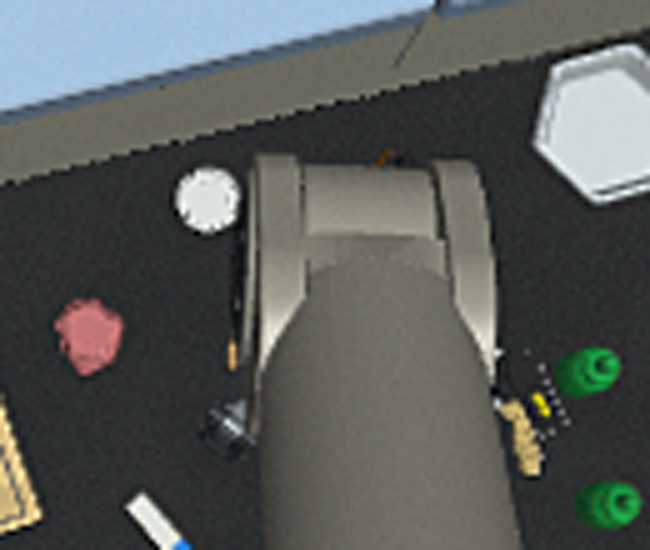

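View pics/s5.png

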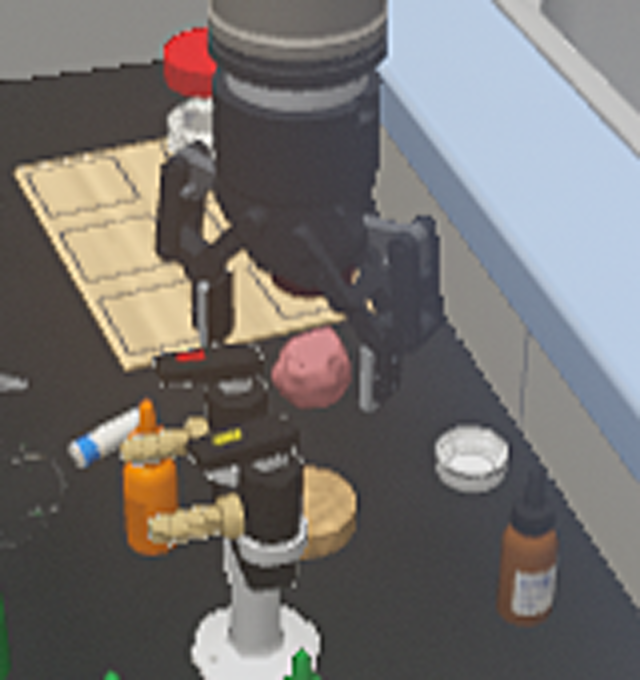

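Pose is over the mat, with the gripper well clear of the stand. Going down and closing.

```bash
python3 -m inch '[{"gripper":100,"offset":[0,0,-30],"dr":[0,0,0]},{"gripper":100,"offset":[0,0,-60],"dr":[0,0,0]},{"gripper":100,"offset":[0,0,-80],"dr":[0,0,0]},{"gripper":100,"offset":[0,0,-87],"dr":[0,0,0]},{"gripper":70,"offset":[0,0,-88],"dr":[0,0,0]}]'
python3 -m inch '[{"gripper":40,"offset":[0,0,0],"dr":[0,0,0]},{"gripper":40,"offset":[0,0,0],"dr":[0,0,0]},{"gripper":40,"offset":[0,0,0],"dr":[0,0,0]},{"gripper":40,"offset":[0,0,0],"dr":[0,0,0]},{"gripper":40,"offset":[0,0,0],"dr":[0,0,0]}]' 30
```

```text
t: 2.37
position: [526.3, -163.0, 11.5]
orientation: [-3.141, 0.001, 0.958]
wrist_force: [0.1, -0.3, 0.5]
gripper_width: 0.885
t: 2.78
position: [527.8, -163.0, 13.5]
orientation: [3.138, -0.001, 0.959]
wrist_force: [-0.5, 0.8, 7.3]
gripper_width: 0.631
```

```bash
python3 -m inch '[{"gripper":40,"offset":[0,0,0],"dr":[0,0,0]},{"gripper":40,"offset":[0,0,5],"dr":[0,0,0]},{"gripper":40,"offset":[0,0,30],"dr":[0,0,0]},{"gripper":40,"offset":[0,0,60],"dr":[0,0,0]},{"gripper":40,"offset":[0,0,90],"dr":[0,0,0]}]'
python3 - <<'E'
from meas import *
s=read_camera("side")
crop(s,250,120,160,170,4,"pics/s6.png"); print(env.state())
E
```

```text
t: 3.2
position: [525.8, -162.1, 102.8]
orientation: [-3.141, 0.0, 0.96]
wrist_force: [1.1, 0.5, 0.7]
gripper_width: 0.63
{'t': 3.25, 'joint_positions': array([ 0.40501105,  0.45373808, -0.27588185,  1.95014131,  0.17687861,
        0.75183559, -0.58451167]), 'dq': array([-0.01386918,  0.03820531,  0.01154044, -0.01969851,  0.04318951,
       -0.14136205, -0.03881611]), 'effort': array([ 4.84496355e-01, -3.58485281e+01, -1.10053629e+00, -1.40617794e+01,
        1.49644056e-02,  2.54332926e-01, -3.70680448e-02]), 'position': array([ 529.59353005, -162.88704383,  108.90425958]), 'orientation': array([ 3.13346920e+00, -3.10491098e-03,  9.59237286e-01]), 'wrist_force': array([ 0.63648168, -0.45861153,  3.22131723]), 'wrist_torque': array([-0.04346434, -0.07288897,  0.0034763 ]), 'gripper_width': 0.6340753853522596}
```

View pics/s6.png

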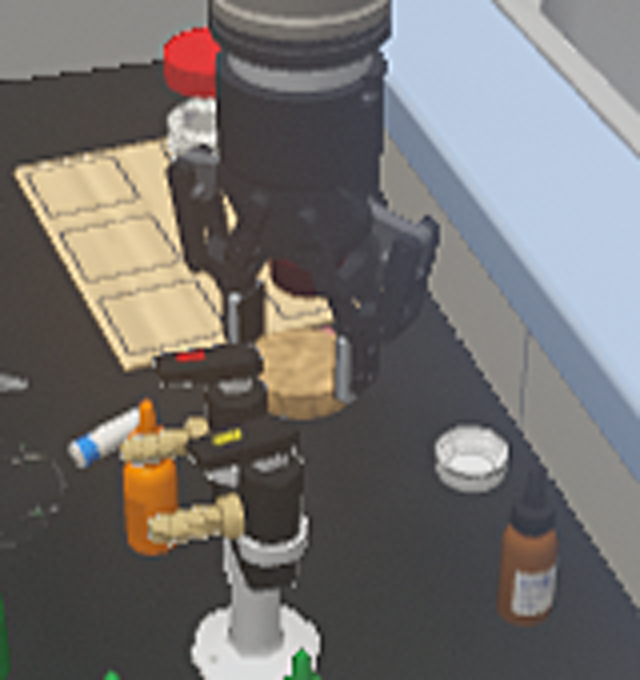

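Mat held between the pads, perhaps slightly tilted. Carrying it to (391,182), in front of the jar.

```bash
python3 -m inch '[{"gripper":40,"offset":[-8,20,30],"dr":[0,0,-3]},{"gripper":40,"offset":[-20,50,50],"dr":[0,0,-7]},{"gripper":40,"offset":[-34,86,50],"dr":[0,0,-12]},{"gripper":40,"offset":[-48,122,50],"dr":[0,0,-16]},{"gripper":40,"offset":[-62,158,50],"dr":[0,0,-20]}]'
python3 -m inch '[{"gripper":40,"offset":[-14,36,0],"dr":[0,0,-4]},{"gripper":40,"offset":[-28,72,0],"dr":[0,0,-8]},{"gripper":40,"offset":[-42,108,0],"dr":[0,0,-12]},{"gripper":40,"offset":[-56,144,0],"dr":[0,0,-14.5]},{"gripper":40,"offset":[-66,165,0],"dr":[0,0,-14.5]}]'
python3 -m inch '[{"gripper":40,"offset":[-8,20,-10],"dr":[0,0,0]},{"gripper":40,"offset":[-8,20,-35],"dr":[0,0,0]},{"gripper":40,"offset":[-8,20,-70],"dr":[0,0,0]},{"gripper":40,"offset":[-8,20,-100],"dr":[0,0,0]},{"gripper":40,"offset":[-8,20,-100],"dr":[0,0,0]}]'
python3 - <<'E'
from meas import *
s=read_camera("side");t=read_camera("top")
crop(t,190,130,150,130,4,"pics/t7.png")
crop(s,230,100,120,110,5,"pics/s7.png"); print(env.state()["position"],env.state()["orientation"])
E
```

```text
t: 3.67
position: [463.9, -3.0, 152.6]
orientation: [3.14, -0.002, 0.606]
wrist_force: [0.5, 0.7, -0.8]
gripper_width: 0.631
t: 4.08
position: [397.0, 164.7, 152.4]
orientation: [-3.141, -0.003, 0.359]
wrist_force: [0.0, -0.6, -0.9]
gripper_width: 0.632
t: 4.5
position: [387.4, 179.4, 47.9]
orientation: [3.141, 0.007, 0.358]
wrist_force: [-0.3, -0.1, -0.2]
gripper_width: 0.633
[389.80626504 180.69280109  51.58306143] [3.14136412e+00 1.66583012e-03 3.57656626e-01]
```

View pics/s7.png

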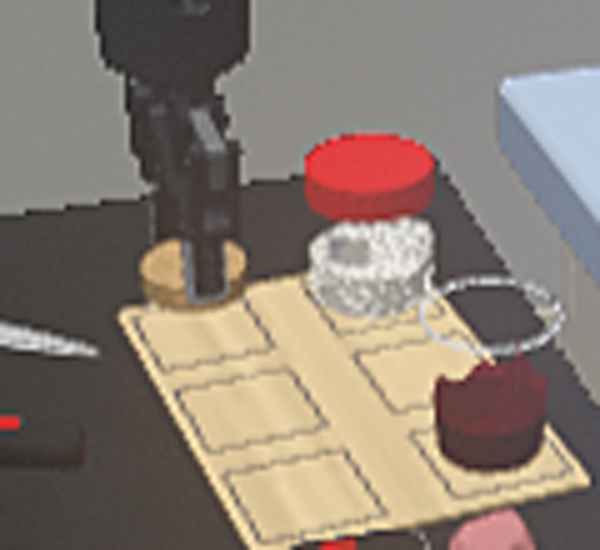

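View pics/t7.png

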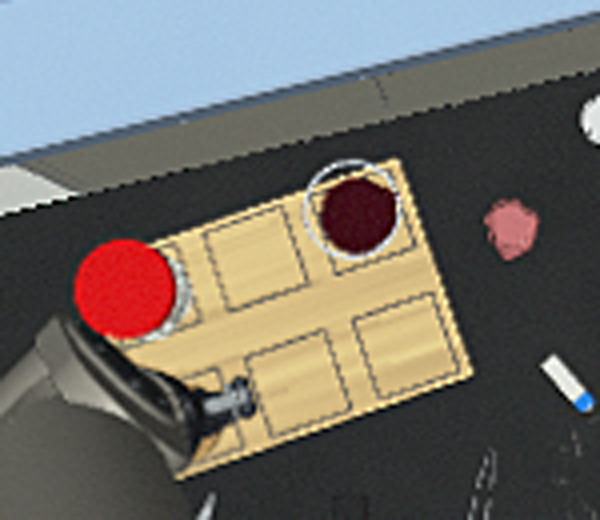

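Mat is level, over the left front square. Lowering it and letting go.

```bash
python3 -m inch '[{"gripper":40,"offset":[0,0,-15],"dr":[0,0,0]},{"gripper":40,"offset":[0,0,-28],"dr":[0,0,0]},{"gripper":40,"offset":[0,0,-33],"dr":[0,0,0]},{"gripper":40,"offset":[0,0,-33.5],"dr":[0,0,0]},{"gripper":40,"offset":[0,0,-33.5],"dr":[0,0,0]}]'
python3 -m inch '[{"gripper":100,"offset":[0,0,0],"dr":[0,0,0]},{"gripper":100,"offset":[0,0,0],"dr":[0,0,0]},{"gripper":100,"offset":[0,0,0],"dr":[0,0,0]},{"gripper":100,"offset":[0,0,10],"dr":[0,0,0]},{"gripper":100,"offset":[0,0,40],"dr":[0,0,0]}]'
python3 -m inch '[{"gripper":100,"offset":[3,-8,40],"dr":[0,0,0]},{"gripper":100,"offset":[15,-40,80],"dr":[0,0,0]},{"gripper":100,"offset":[29,-78,92],"dr":[0,0,0]},{"gripper":100,"offset":[43,-117,92],"dr":[0,0,0]},{"gripper":100,"offset":[57,-156,92],"dr":[0,0,0]}]'
python3 - <<'E'
from meas import *
s=read_camera("side");t=read_camera("top")
crop(t,190,130,150,130,4,"pics/t8.png")
crop(s,230,100,120,110,5,"pics/s8.png"); print(env.state()["position"],env.state()["orientation"])
E
```

```text
t: 5.02
position: [391.4, 181.3, 19.4]
orientation: [-3.141, -0.003, 0.357]
wrist_force: [-0.3, -0.4, -0.2]
gripper_width: 0.634
t: 5.43
position: [388.1, 179.7, 56.4]
orientation: [3.141, 0.006, 0.358]
wrist_force: [0.9, 0.0, 0.2]
gripper_width: 1.001
t: 5.85
position: [445.6, 32.0, 152.6]
orientation: [3.141, -0.005, 0.359]
wrist_force: [1.1, 0.5, -0.6]
gripper_width: 1.001
[445.93887875  26.58180389 151.06003018] [ 3.13882453e+00 -1.48439315e-03  3.46888967e-01]
```

View pics/s8.png

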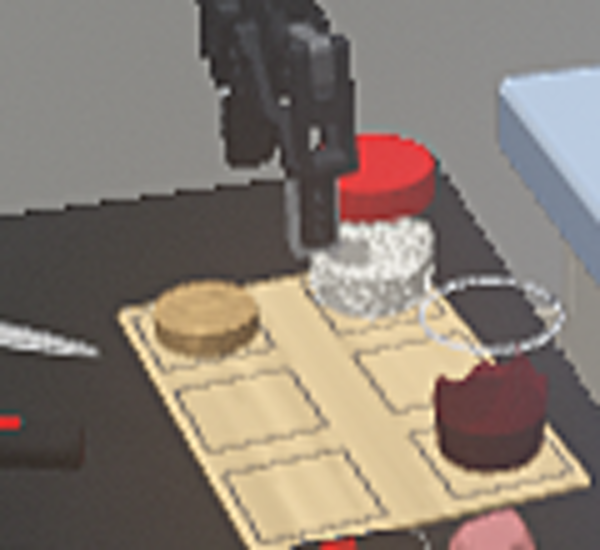

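View pics/t8.png

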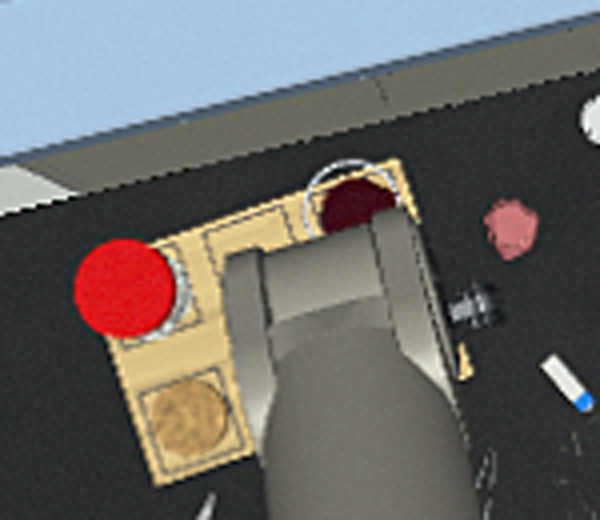

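Mat lies flat in the left front square, centre near crop (192,418) in the top view. Next the lump.

```bash
python3 -m inch '[{"gripper":100,"offset":[25,-22,0],"dr":[0,0,0]},{"gripper":100,"offset":[52,-45,0],"dr":[0,0,0]},{"gripper":100,"offset":[79,-68,-5],"dr":[0,0,0]},{"gripper":100,"offset":[89,-78,-30],"dr":[0,0,0]},{"gripper":100,"offset":[89,-78,-60],"dr":[0,0,0]}]'
python3 -m inch '[{"gripper":100,"offset":[0,0,-30],"dr":[0,0,0]},{"gripper":100,"offset":[0,0,-60],"dr":[0,0,0]},{"gripper":100,"offset":[0,0,-74],"dr":[0,0,0]},{"gripper":100,"offset":[0,0,-76],"dr":[0,0,0]},{"gripper":100,"offset":[0,0,-76],"dr":[0,0,0]}]'
python3 -m inch '[{"gripper":20,"offset":[0,0,0],"dr":[0,0,0]},{"gripper":20,"offset":[0,0,0],"dr":[0,0,0]},{"gripper":20,"offset":[0,0,0],"dr":[0,0,0]},{"gripper":20,"offset":[0,0,0],"dr":[0,0,0]},{"gripper":20,"offset":[0,0,0],"dr":[0,0,0]}]' 30
```

```text
t: 6.37
position: [537.8, -47.8, 91.5]
orientation: [3.138, -0.007, 0.352]
wrist_force: [1.4, 0.2, -1.1]
gripper_width: 1.001
t: 6.78
position: [532.5, -44.2, 13.4]
orientation: [-3.14, 0.002, 0.358]
wrist_force: [-0.4, -0.3, 0.2]
gripper_width: 0.998
t: 7.2
position: [534.0, -44.7, 15.1]
orientation: [3.141, -0.002, 0.357]
wrist_force: [-1.4, -0.2, 9.0]
gripper_width: 0.438
```

```bash
python3 -m inch '[{"gripper":20,"offset":[0,0,0],"dr":[0,0,0]},{"gripper":20,"offset":[0,0,0],"dr":[0,0,0]},{"gripper":20,"offset":[0,0,5],"dr":[0,0,0]},{"gripper":20,"offset":[0,0,30],"dr":[0,0,0]},{"gripper":20,"offset":[0,0,60],"dr":[0,0,0]}]'
python3 - <<'E'
from meas import *
s=read_camera("side")
crop(s,250,120,120,110,5,"pics/s9.png"); print(env.state()["position"],env.state()["orientation"])
E
```

```text
t: 7.62
position: [531.5, -44.8, 73.2]
orientation: [-3.14, 0.004, 0.357]
wrist_force: [0.6, -0.5, -0.8]
gripper_width: 0.436
[535.72322115 -44.8071694   79.58190631] [ 3.13935527 -0.00536106  0.35709413]
```

View pics/s9.png

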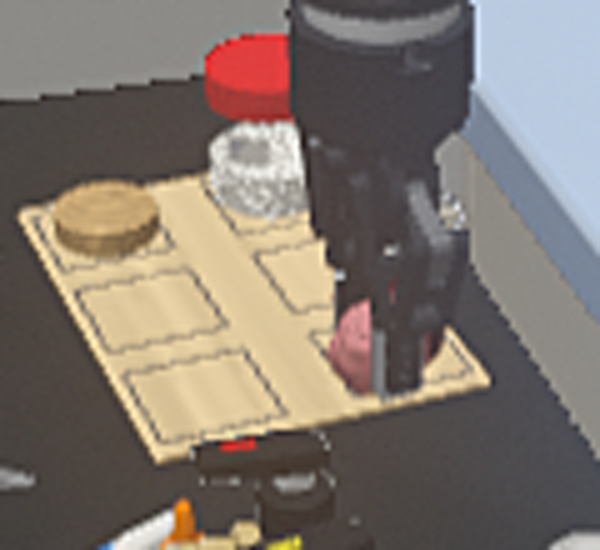

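Lump is gripped. Now carry it to (450,24), in front of the cup. An earlier call left the command about 7 mm short, so I use the measured pose (534,-45) as the reference.

```bash
python3 -m inch '[{"gripper":20,"offset":[-25,20,0],"dr":[0,0,0]},{"gripper":20,"offset":[-53,43,0],"dr":[0,0,0]},{"gripper":20,"offset":[-80,66,0],"dr":[0,0,0]},{"gripper":20,"offset":[-84,69,-20],"dr":[0,0,0]},{"gripper":20,"offset":[-84,69,-30],"dr":[0,0,0]}]'
python3 -m inch '[{"gripper":20,"offset":[0,0,0],"dr":[0,0,0]},{"gripper":20,"offset":[0,0,0],"dr":[0,0,0]},{"gripper":20,"offset":[0,0,-15],"dr":[0,0,0]},{"gripper":20,"offset":[0,0,-20],"dr":[0,0,0]},{"gripper":20,"offset":[0,0,-20],"dr":[0,0,0]}]'
python3 - <<'E'
from h import *
print(env.state())
E
```

```text
t: 8.08
position: [447.4, 25.6, 43.5]
orientation: [-3.141, 0.0, 0.361]
wrist_force: [0.0, -0.3, -1.7]
gripper_width: 0.434
t: 8.5
position: [449.5, 23.4, 23.2]
orientation: [3.142, 0.001, 0.356]
wrist_force: [-1.0, -0.6, 0.1]
gripper_width: 0.438
{'t': 8.5, 'joint_positions': array([-0.0117398 ,  0.47771108, -0.21367362,  2.22090809,  0.22040829,
        0.4632051 , -1.61506844]), 'dq': array([ 0.00160571, -0.02216391, -0.00879005, -0.00076547, -0.00787537,
        0.0177363 ,  0.00774443]), 'effort': array([ -0.18667968, -44.86796737,  -1.15901213, -13.93795341,
         0.09818061,  -0.25669302,  -0.08535395]), 'position': array([449.46043778,  23.39744288,  23.15788306]), 'orientation': array([3.14157777e+00, 1.19598993e-03, 3.55762163e-01]), 'wrist_force': array([-0.96758825, -0.56903389,  0.09354395]), 'wrist_torque': array([ 0.02577425, -0.03574077, -0.03165572]), 'gripper_width': 0.4384461078251709}
```

```bash
python3 -m inch '[{"gripper":20,"offset":[0,0,-2],"dr":[0,0,0]},{"gripper":20,"offset":[0,0,-3.5],"dr":[0,0,0]},{"gripper":20,"offset":[0,0,-3.5],"dr":[0,0,0]},{"gripper":20,"offset":[0,0,-3.5],"dr":[0,0,0]},{"gripper":48,"offset":[0,0,-3.5],"dr":[0,0,0]}]'
python3 -m inch '[{"gripper":55,"offset":[0,0,0],"dr":[0,0,0]},{"gripper":100,"offset":[0,0,0],"dr":[0,0,0]},{"gripper":100,"offset":[0,0,0],"dr":[0,0,0]},{"gripper":100,"offset":[0,0,15],"dr":[0,0,0]},{"gripper":100,"offset":[0,0,50],"dr":[0,0,0]}]'
python3 -m inch '[{"gripper":100,"offset":[0,0,35],"dr":[0,0,0]},{"gripper":100,"offset":[10,-15,70],"dr":[0,0,0]},{"gripper":100,"offset":[30,-40,90],"dr":[0,0,0]},{"gripper":100,"offset":[53,-70,90],"dr":[0,0,0]},{"gripper":100,"offset":[65,-87,90],"dr":[0,0,0]}]'
python3 - <<'E'
from meas import *
s=read_camera("side");t=read_camera("top")
crop(t,190,130,150,130,4,"pics/t10.png")
crop(s,230,100,140,150,4,"pics/s10.png"); print(env.state()["position"],env.state()["orientation"])
E
```

```text
t: 8.92
position: [449.9, 24.0, 20.9]
orientation: [3.141, -0.001, 0.357]
wrist_force: [-0.0, -0.3, 0.7]
gripper_width: 0.481
t: 9.33
position: [446.4, 24.0, 67.9]
orientation: [-3.14, 0.007, 0.358]
wrist_force: [0.6, 0.4, 0.3]
gripper_width: 1.001
t: 9.75
position: [517.4, -66.2, 162.5]
orientation: [3.138, -0.005, 0.355]
wrist_force: [1.0, -0.3, -0.5]
gripper_width: 1.001
[516.10762257 -66.76466651 160.65843407] [ 3.13950682e+00 -1.57245966e-03  3.51452438e-01]
```

View pics/s10.png

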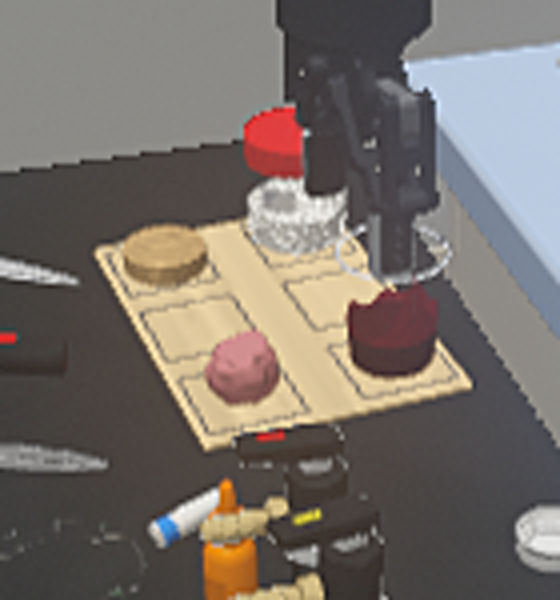

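View pics/t10.png

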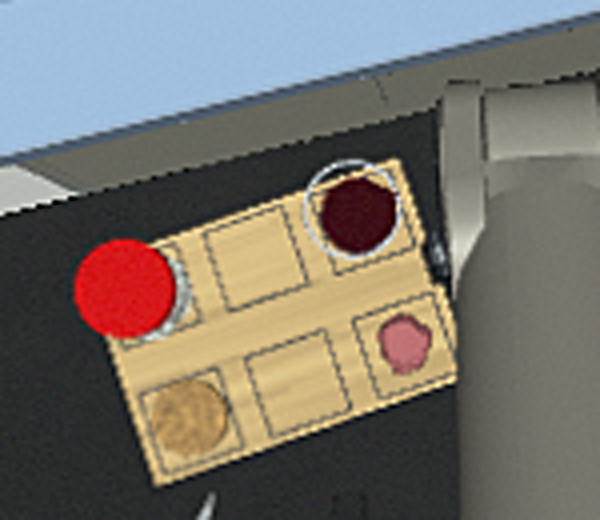

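Lump is in the right front square, at crop (405,345). I'll check both placements by measurement.

```bash
python3 - <<'E'
from meas import *
s=read_camera("side");t=read_camera("top")
o=np.array([466.3,120.2]);c,sn=np.cos(.3582),np.sin(.3582);R=np.array([[c,-sn],[sn,c]])
T=lambda x,y:(190+(x+.5)/4-.5,130+(y+.5)/4-.5)
p=cv2.cvtColor(t["image"],cv2.COLOR_RGB2HSV)
lum=blob(t,(0,70,90),(9,170,255),(275,200,305,230)); P=onz(t,lum[0],28); print("lump",lum[1],P,R.T@(P[:2]-o))
m=[onz(t,T(*q),22)[:2] for q in[(150,418),(229,418),(190,379),(190,458)]]
print([x.round(0) for x in m]); P=onz(t,T(190,418.5),22); print("mat",P,R.T@(P[:2]-o))
S=lambda x,y:(230+(x+.5)/4-.5,100+(y+.5)/4-.5)
P=onz(s,S(165,251),22); print("mat side",P,R.T@(P[:2]-o))
E
```

```text
lump 101.5 [449.37553713  25.68889639  28.        ] [-48.98481503 -82.57889588]
[array([392., 209.]), array([394., 151.]), array([421., 181.]), array([364., 179.])]
mat [392.70397382 179.56516744  22.        ] [-48.11206469  81.39918553]
mat side [394.76353034 174.82539254  22.        ] [-47.84494264  76.23818903]
```

Both within 4 mm of target. Next the cap, tilting the tool 15° so that its back leans away from the wall.

```bash
python3 -m inch '[{"gripper":80,"offset":[32,-17,0],"dr":[1.75,-4.7,0]},{"gripper":80,"offset":[64,-34,0],"dr":[3.5,-9.3,0]},{"gripper":80,"offset":[95,-50,0],"dr":[5.3,-14,0]},{"gripper":80,"offset":[103,-54,-10],"dr":[5.3,-14,0]},{"gripper":80,"offset":[103,-54,-40],"dr":[5.3,-14,0]}]'
python3 -m inch '[{"gripper":80,"offset":[0,0,-20],"dr":[0,0,0]},{"gripper":80,"offset":[0,0,-40],"dr":[0,0,0]},{"gripper":80,"offset":[0,0,-50],"dr":[0,0,0]},{"gripper":80,"offset":[0,0,-50],"dr":[0,0,0]},{"gripper":80,"offset":[0,0,-50],"dr":[0,0,0]}]'
python3 - <<'E'
from meas import *
s=read_camera("side");t=read_camera("top")
crop(t,300,110,130,110,5,"pics/t11.png")
crop(s,310,140,140,140,4,"pics/s11.png"); print(env.state()["position"],env.state()["orientation"])
E
```

```text
t: 10.37
position: [621.2, -118.6, 123.6]
orientation: [3.138, -0.269, 0.356]
wrist_force: [0.8, -0.4, -0.7]
gripper_width: 0.798
t: 10.78
position: [616.9, -115.6, 70.1]
orientation: [-3.139, -0.261, 0.358]
wrist_force: [0.6, 0.6, 0.3]
gripper_width: 0.798
[ 618.09441986 -116.34950327   71.53646447] [-3.14127121 -0.26303609  0.35800282]
```

View pics/s11.png

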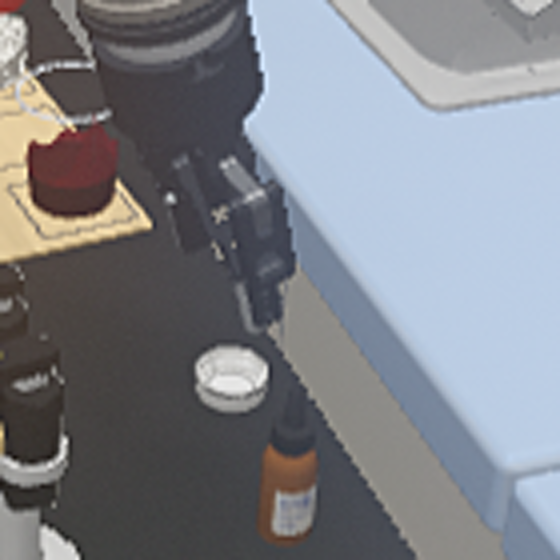

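View pics/t11.png

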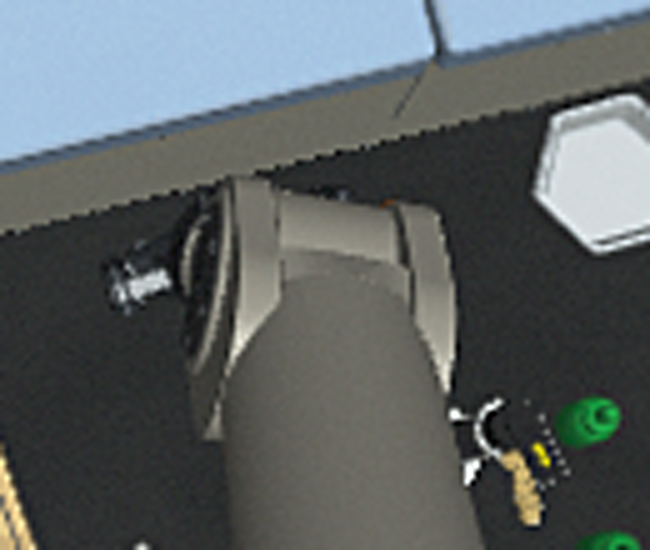

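Gripper hangs over the cap, clear of the counter edge. Correcting 4 mm in y, then down and close.

```bash
python3 -m inch '[{"gripper":80,"offset":[1.5,-4,-15],"dr":[0,0,0]},{"gripper":80,"offset":[1.5,-4,-30],"dr":[0,0,0]},{"gripper":80,"offset":[1.5,-4,-45],"dr":[0,0,0]},{"gripper":80,"offset":[1.5,-4,-54],"dr":[0,0,0]},{"gripper":80,"offset":[1.5,-4,-56],"dr":[0,0,0]}]'
python3 -m inch '[{"gripper":80,"offset":[0,0,0],"dr":[0,0,0]},{"gripper":30,"offset":[0,0,0],"dr":[0,0,0]},{"gripper":30,"offset":[0,0,0],"dr":[0,0,0]},{"gripper":30,"offset":[0,0,0],"dr":[0,0,0]},{"gripper":30,"offset":[0,0,0],"dr":[0,0,0]}]' 20
python3 -m inch '[{"gripper":30,"offset":[0,0,0],"dr":[0,0,0]},{"gripper":30,"offset":[0,0,0],"dr":[0,0,0]},{"gripper":30,"offset":[0,0,0],"dr":[0,0,0]},{"gripper":30,"offset":[0,0,0],"dr":[0,0,0]},{"gripper":30,"offset":[0,0,0],"dr":[0,0,0]}]'
```

```text
t: 11.3
position: [618.3, -120.6, 13.6]
orientation: [-3.14, -0.26, 0.357]
wrist_force: [-0.5, 0.4, 0.2]
gripper_width: 0.804
t: 11.72
position: [619.5, -121.0, 15.4]
orientation: [-3.141, -0.263, 0.357]
wrist_force: [-2.6, -0.3, 6.6]
gripper_width: 0.415
t: 12.13
position: [619.5, -121.0, 15.4]
orientation: [-3.141, -0.263, 0.357]
wrist_force: [-1.5, 0.4, 6.1]
gripper_width: 0.418
```

Opening 0.418 fits the 38 mm cap. Lifting.

```bash
python3 -m inch '[{"gripper":30,"offset":[0,0,5],"dr":[0,0,0]},{"gripper":30,"offset":[0,0,20],"dr":[0,0,0]},{"gripper":30,"offset":[-10,0,45],"dr":[0,0,0]},{"gripper":30,"offset":[-20,0,80],"dr":[0,0,0]},{"gripper":30,"offset":[-30,0,110],"dr":[0,0,0]}]'
python3 - <<'E'
from meas import *
s=read_camera("side")
crop(s,310,140,140,140,4,"pics/s12.png"); print(env.state()["position"],env.state()["orientation"],env.state()["gripper_width"])
E
```

```text
t: 12.55
position: [588.2, -120.6, 125.7]
orientation: [-3.14, -0.261, 0.357]
wrist_force: [0.3, 0.5, 1.1]
gripper_width: 0.415
[ 589.72702504 -121.49120672  131.5965662 ] [ 3.13818593 -0.26680779  0.35784039] 0.4174013636187457
```

View pics/s12.png

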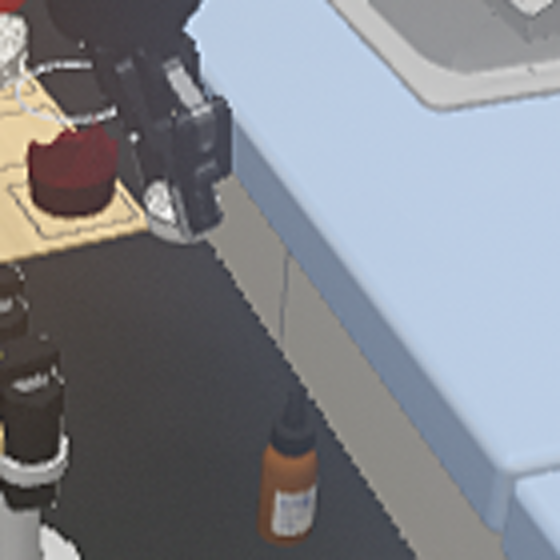

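Cap is held. I take it to the mat, yawing 90° on the way so that the lean points along the board. The mat spot is too near the base for leaning that way, and the lean has to be kept so that the cap stays level.

```bash
python3 -m inch '[{"gripper":30,"offset":[-15,20,15],"dr":[0,0,6]},{"gripper":30,"offset":[-30,45,30],"dr":[0,0,12]},{"gripper":30,"offset":[-45,70,40],"dr":[0,0,18]},{"gripper":30,"offset":[-60,95,40],"dr":[0,0,24]},{"gripper":30,"offset":[-75,120,40],"dr":[0,0,30]}]'
python3 -m inch '[{"gripper":30,"offset":[-12,20,0],"dr":[0,0,6]},{"gripper":30,"offset":[-24,40,0],"dr":[0,0,12]},{"gripper":30,"offset":[-36,60,0],"dr":[0,0,18]},{"gripper":30,"offset":[-48,80,0],"dr":[0,0,24]},{"gripper":30,"offset":[-60,95,0],"dr":[0,0,30]}]'
python3 -m inch '[{"gripper":30,"offset":[-12,17,0],"dr":[0,0,6]},{"gripper":30,"offset":[-24,34,0],"dr":[0,0,12]},{"gripper":30,"offset":[-36,51,-10],"dr":[0,0,18]},{"gripper":30,"offset":[-48,68,-20],"dr":[0,0,24]},{"gripper":30,"offset":[-60,83,-40],"dr":[0,0,30]}]'
python3 - <<'E'
from meas import *
s=read_camera("side");t=read_camera("top")
crop(t,190,130,150,130,4,"pics/t13.png")
crop(s,220,90,140,130,5,"pics/s13.png"); print(env.state()["position"],env.state()["orientation"],env.state()["joint_positions"])
E
```

```text
t: 13.02
position: [513.4, -0.1, 165.4]
orientation: [3.14, -0.262, 0.886]
wrist_force: [-0.7, 0.9, -0.4]
gripper_width: 0.418
t: 13.43
position: [453.0, 95.6, 164.6]
orientation: [-3.141, -0.261, 1.411]
wrist_force: [0.1, 1.7, 0.4]
gripper_width: 0.418
t: 13.85
position: [394.7, 178.3, 125.3]
orientation: [3.138, -0.26, 1.933]
wrist_force: [0.9, -0.3, -0.1]
gripper_width: 0.421
[390.97260526 178.93701492 122.79254989] [-3.13717654 -0.2629276   1.93422251] [ 0.34246578  0.38994243 -0.84355865  2.1811429   0.04139862  0.67290461
 -0.12722532]
```

View pics/s13.png

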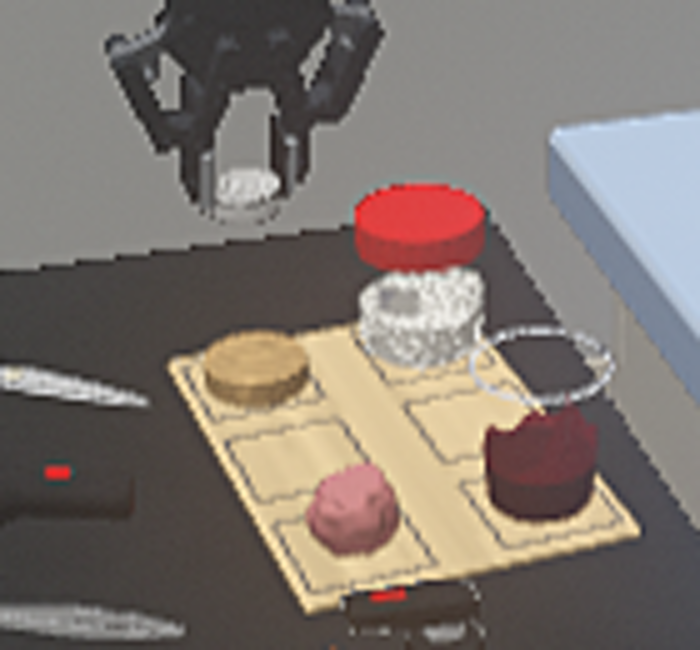

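View pics/t13.png

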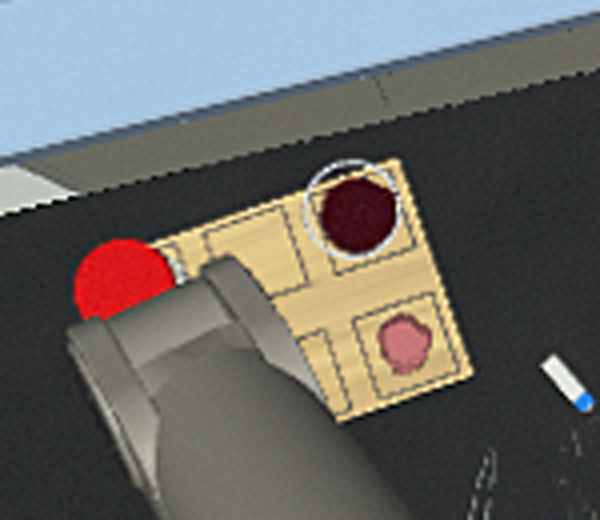

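Cap level, over the mat. Lowering to just above contact height.

```bash
python3 -m inch '[{"gripper":30,"offset":[0,0,-30],"dr":[0,0,0]},{"gripper":30,"offset":[0,0,-60],"dr":[0,0,0]},{"gripper":30,"offset":[0,0,-75],"dr":[0,0,0]},{"gripper":30,"offset":[0,0,-80],"dr":[0,0,0]},{"gripper":30,"offset":[0,0,-80],"dr":[0,0,0]}]'
python3 -m inch '[{"gripper":30,"offset":[0,0,0],"dr":[0,0,0]},{"gripper":30,"offset":[0,0,-3],"dr":[0,0,0]},{"gripper":30,"offset":[0,0,-5],"dr":[0,0,0]},{"gripper":30,"offset":[0,0,-5],"dr":[0,0,0]},{"gripper":30,"offset":[0,0,-5],"dr":[0,0,0]}]'
python3 - <<'E'
from meas import *
s=read_camera("side");
crop(s,220,90,100,90,7,"pics/s14.png"); print(env.state()["position"],env.state()["wrist_force"])
E
```

```text
t: 14.37
position: [393.6, 176.7, 43.7]
orientation: [-3.139, -0.261, 1.926]
wrist_force: [0.5, -0.8, -0.6]
gripper_width: 0.416
t: 14.78
position: [394.0, 177.2, 39.5]
orientation: [-3.141, -0.261, 1.928]
wrist_force: [0.5, 0.4, -0.9]
gripper_width: 0.42
[393.99744678 177.15603794  39.51753083] [ 1.64483197 -0.09341582 -0.23493054]
```

View pics/s14.png

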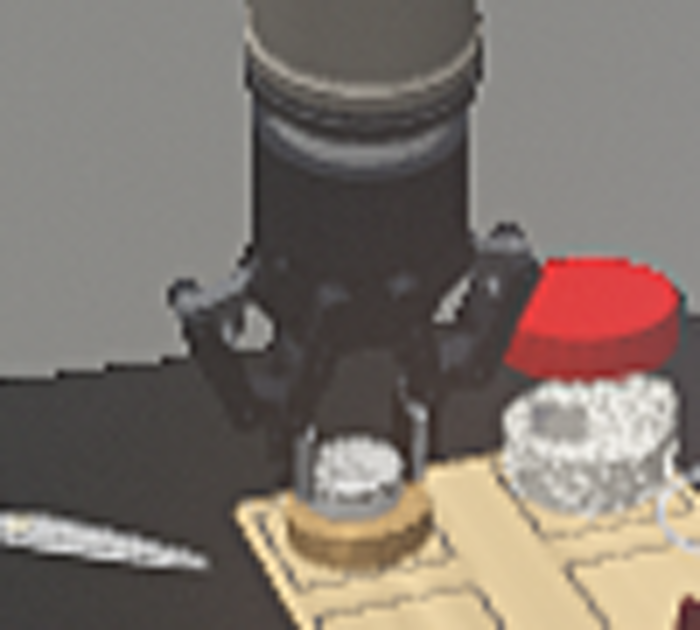

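Cap is a touch above the mat, and the right knuckle is near the lid, so I open only slightly.

```bash
python3 -m inch '[{"gripper":30,"offset":[0,0,-1],"dr":[0,0,0]},{"gripper":30,"offset":[0,0,-2],"dr":[0,0,0]},{"gripper":30,"offset":[0,0,-2],"dr":[0,0,0]},{"gripper":50,"offset":[0,0,-2],"dr":[0,0,0]},{"gripper":52,"offset":[0,0,-2],"dr":[0,0,0]}]'
python3 -m inch '[{"gripper":52,"offset":[0,0,0],"dr":[0,0,0]},{"gripper":52,"offset":[0,0,0],"dr":[0,0,0]},{"gripper":52,"offset":[0,0,10],"dr":[0,0,0]},{"gripper":52,"offset":[0,0,35],"dr":[0,0,0]},{"gripper":52,"offset":[0,0,70],"dr":[0,0,0]}]'
python3 -m inch '[{"gripper":52,"offset":[0,0,35],"dr":[0,0,-6]},{"gripper":52,"offset":[5,-7,65],"dr":[0,0,-12]},{"gripper":52,"offset":[20,-30,85],"dr":[0,0,-18]},{"gripper":52,"offset":[35,-60,85],"dr":[0,0,-24]},{"gripper":52,"offset":[52,-95,85],"dr":[0,0,-30]}]'
python3 - <<'E'
from meas import *
s=read_camera("side");t=read_camera("top")
crop(t,190,130,150,130,4,"pics/t15.png")
crop(s,220,90,140,130,5,"pics/s15.png"); print(env.state()["position"],env.state()["orientation"])
E
```

```text
t: 15.25
position: [393.7, 177.2, 37.1]
orientation: [-3.14, -0.261, 1.928]
wrist_force: [0.2, 0.2, 0.6]
gripper_width: 0.518
t: 15.67
position: [391.8, 176.8, 106.9]
orientation: [-3.135, -0.263, 1.927]
wrist_force: [0.3, -0.1, -0.2]
gripper_width: 0.521
t: 16.08
position: [446.7, 82.2, 194.7]
orientation: [3.138, -0.261, 1.403]
wrist_force: [0.4, -0.4, -0.2]
gripper_width: 0.515
[447.78418608  76.94350966 192.94467584] [ 3.14033371 -0.25956661  1.39386404]
```

View pics/s15.png

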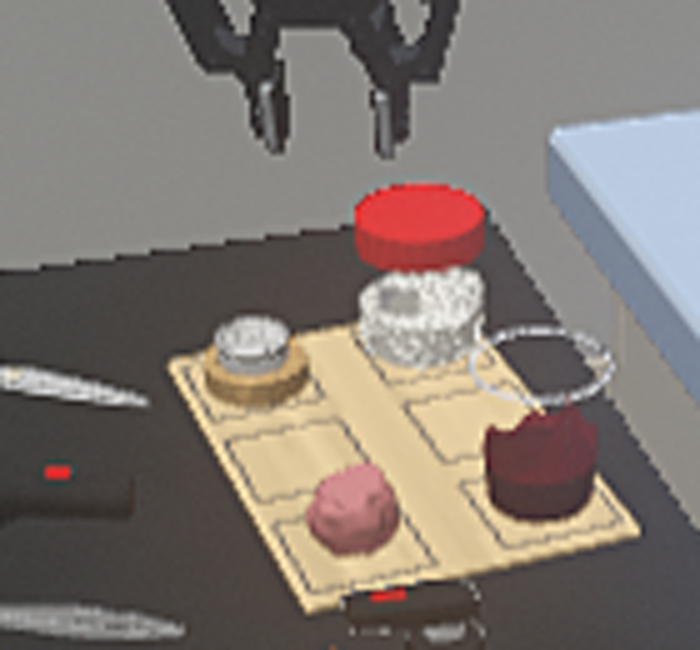

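View pics/t15.png

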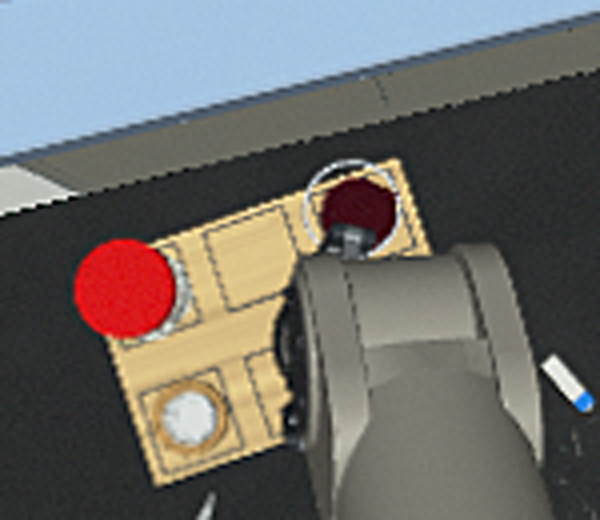

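Cap is on the mat, open side up, centred at about crop (190,415) against the mat's (192,418). Now the bottle, turning the yaw back on the way.

```bash
python3 -m inch '[{"gripper":70,"offset":[20,-32,0],"dr":[0,0,-6]},{"gripper":70,"offset":[40,-64,0],"dr":[0,0,-12]},{"gripper":70,"offset":[60,-96,0],"dr":[0,0,-18]},{"gripper":70,"offset":[80,-128,0],"dr":[0,0,-24]},{"gripper":70,"offset":[100,-160,0],"dr":[0,0,-30]}]' 40
python3 -m inch '[{"gripper":70,"offset":[17,-29,0],"dr":[0,0,-6]},{"gripper":70,"offset":[34,-58,0],"dr":[0,0,-12]},{"gripper":70,"offset":[51,-87,0],"dr":[0,0,-18]},{"gripper":70,"offset":[68,-116,0],"dr":[0,0,-24]},{"gripper":70,"offset":[85,-145,0],"dr":[0,0,-30]}]'
python3 -m inch '[{"gripper":70,"offset":[0,0,0],"dr":[0,0,0]},{"gripper":70,"offset":[0,0,-25],"dr":[0,0,0]},{"gripper":70,"offset":[0,0,-50],"dr":[0,0,0]},{"gripper":70,"offset":[0,0,-75],"dr":[0,0,0]},{"gripper":70,"offset":[0,0,-75],"dr":[0,0,0]}]'
python3 - <<'E'
from meas import *
s=read_camera("side");t=read_camera("top")
crop(t,310,110,130,110,5,"pics/t16.png")
crop(s,320,150,120,140,4,"pics/s16.png"); print(env.state()["position"],env.state()["orientation"])
E
```

```text
t: 16.6
position: [546.0, -78.8, 192.6]
orientation: [-3.14, -0.261, 0.877]
wrist_force: [0.5, 0.8, 0.1]
gripper_width: 0.7
t: 17.02
position: [631.1, -223.4, 192.5]
orientation: [-3.139, -0.261, 0.353]
wrist_force: [0.1, 0.4, 0.5]
gripper_width: 0.7
t: 17.43
position: [627.1, -220.4, 112.2]
orientation: [-3.133, -0.255, 0.358]
wrist_force: [-1.2, -0.6, -1.1]
gripper_width: 0.699
[ 630.23748904 -221.61123071  117.0139199 ] [-3.13818426 -0.26030465  0.35799161]
```

View pics/s16.png

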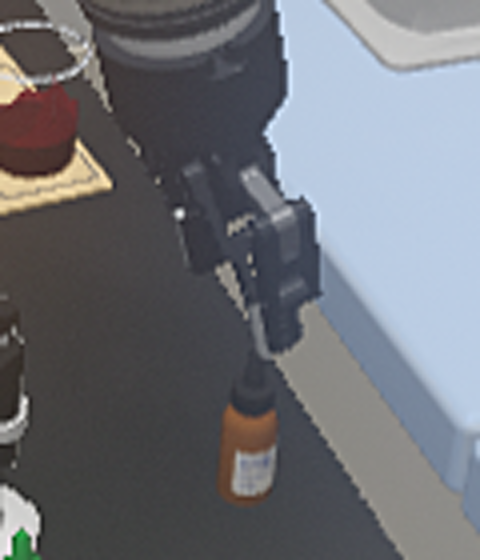

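View pics/t16.png

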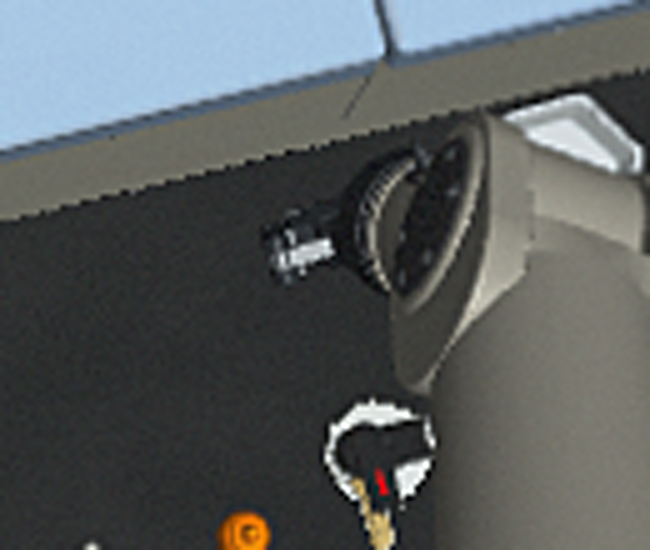

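Tool is over the bottle, with room to the counter and the tray. Down to body height.

```bash
python3 -m inch '[{"gripper":70,"offset":[1.5,-2,-15],"dr":[0,0,0]},{"gripper":70,"offset":[1.5,-2,-32],"dr":[0,0,0]},{"gripper":70,"offset":[1.5,-2,-50],"dr":[0,0,0]},{"gripper":70,"offset":[1.5,-2,-66],"dr":[0,0,0]},{"gripper":70,"offset":[1.5,-2,-75],"dr":[0,0,0]}]'
python3 -m inch '[{"gripper":70,"offset":[0,0,0],"dr":[0,0,0]},{"gripper":70,"offset":[0,0,0],"dr":[0,0,0]},{"gripper":50,"offset":[0,0,0],"dr":[0,0,0]},{"gripper":50,"offset":[0,0,0],"dr":[0,0,0]},{"gripper":50,"offset":[0,0,0],"dr":[0,0,0]}]'
python3 - <<'E'
from meas import *
s=read_camera("side")
crop(s,340,190,80,100,6,"pics/s17.png"); print(env.state()["position"],env.state()["orientation"])
E
```

```text
t: 17.95
position: [632.3, -224.8, 41.7]
orientation: [-3.14, -0.262, 0.357]
wrist_force: [-0.1, -0.7, 0.3]
gripper_width: 0.699
t: 18.37
position: [633.0, -225.0, 43.4]
orientation: [3.141, -0.263, 0.357]
wrist_force: [-0.5, -0.4, 0.5]
gripper_width: 0.502
[ 632.77389499 -224.99988734   43.19265575] [-3.1414691  -0.26239747  0.35739423]
```

View pics/s17.png

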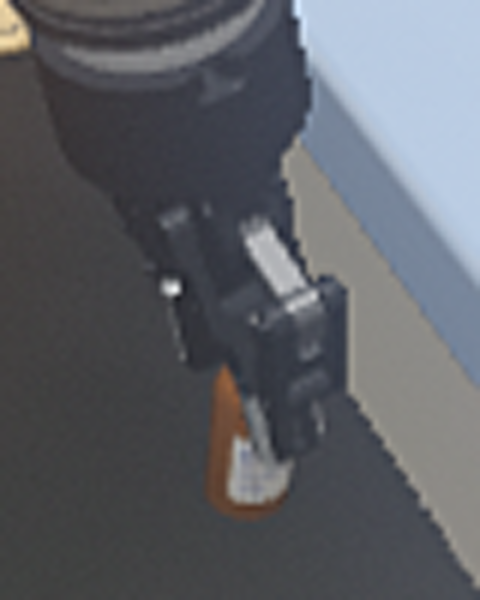

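```bash
python3 -m inch '[{"gripper":50,"offset":[-2,-0.5,0],"dr":[0,0,0]},{"gripper":40,"offset":[-2,-0.5,0],"dr":[0,0,0]},{"gripper":20,"offset":[-2,-0.5,0],"dr":[0,0,0]},{"gripper":20,"offset":[-2,-0.5,0],"dr":[0,0,0]},{"gripper":20,"offset":[-2,-0.5,0],"dr":[0,0,0]}]' 40
python3 -m inch '[{"gripper":15,"offset":[0,0,0],"dr":[0,0,0]},{"gripper":15,"offset":[0,0,0],"dr":[0,0,0]},{"gripper":15,"offset":[0,0,0],"dr":[0,0,0]},{"gripper":15,"offset":[0,0,8],"dr":[0,0,0]},{"gripper":15,"offset":[0,0,20],"dr":[0,0,0]}]'
python3 - <<'E'
from meas import *
s=read_camera("side")
crop(s,340,190,80,100,6,"pics/s18.png"); print(env.state()["position"],env.state()["orientation"],env.state()["gripper_width"])
E
```

```text
t: 18.83
position: [630.4, -225.6, 42.5]
orientation: [-3.141, -0.262, 0.357]
wrist_force: [-0.8, -1.1, 2.3]
gripper_width: 0.291
t: 19.25
position: [628.8, -224.6, 61.1]
orientation: [-3.138, -0.259, 0.357]
wrist_force: [-0.2, 0.1, -1.0]
gripper_width: 0.296
[ 630.99694198 -225.21971519   64.75504625] [-3.14121794 -0.26259226  0.3575586 ] 0.29175491512301777
```

View pics/s18.png

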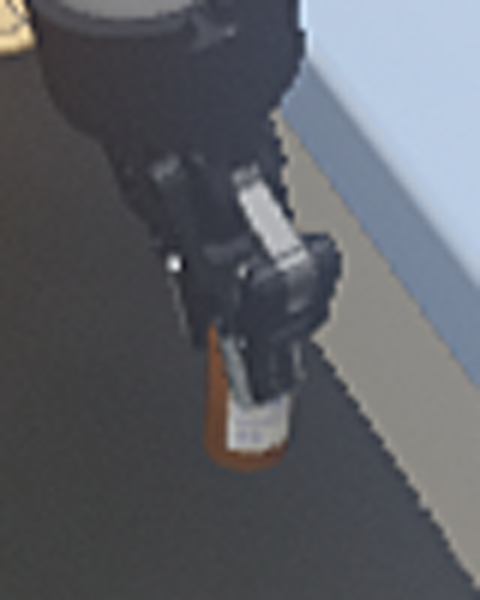

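Bottle is held upright and off the bench. I'll lift high enough to clear the cup, then travel with a 90° yaw so the jaws open along the board's x between jar and cup.

```bash
python3 -m inch '[{"gripper":15,"offset":[0,0,25],"dr":[0,0,0]},{"gripper":15,"offset":[-3,0,55],"dr":[0,0,0]},{"gripper":15,"offset":[-6,5,85],"dr":[0,0,0]},{"gripper":15,"offset":[-10,15,112],"dr":[0,0,3]},{"gripper":15,"offset":[-15,32,128],"dr":[0,0,8]}]'
python3 -m inch '[{"gripper":15,"offset":[-8,24,0],"dr":[0,0,6]},{"gripper":15,"offset":[-16,50,0],"dr":[0,0,12]},{"gripper":15,"offset":[-24,76,0],"dr":[0,0,18]},{"gripper":15,"offset":[-32,102,0],"dr":[0,0,24]},{"gripper":15,"offset":[-41,128,0],"dr":[0,0,30]}]'
python3 -m inch '[{"gripper":15,"offset":[-8,24,0],"dr":[0,0,6]},{"gripper":15,"offset":[-16,48,0],"dr":[0,0,12]},{"gripper":15,"offset":[-24,72,0],"dr":[0,0,18]},{"gripper":15,"offset":[-32,96,0],"dr":[0,0,24]},{"gripper":15,"offset":[-40,120,0],"dr":[0,0,30]}]'
python3 -m inch '[{"gripper":15,"offset":[-6,24,0],"dr":[0,0,6]},{"gripper":15,"offset":[-12,48,0],"dr":[0,0,12]},{"gripper":15,"offset":[-18,70,0],"dr":[0,0,18]},{"gripper":15,"offset":[-22.5,82.5,0],"dr":[0,0,22]},{"gripper":15,"offset":[-22.5,82.5,0],"dr":[0,0,22]}]'
python3 - <<'E'
from meas import *
s=read_camera("side");t=read_camera("top")
crop(t,190,130,150,130,4,"pics/t19.png")
crop(s,240,60,130,150,4,"pics/s19.png"); print(env.state()["position"],env.state()["orientation"],env.state()["joint_positions"])
E
```

```text
t: 19.72
position: [616.3, -194.5, 194.4]
orientation: [3.138, -0.264, 0.499]
wrist_force: [1.4, 0.7, 0.3]
gripper_width: 0.294
t: 20.13
position: [573.7, -64.3, 190.9]
orientation: [-3.141, -0.261, 1.026]
wrist_force: [0.4, 0.8, -1.0]
gripper_width: 0.292
t: 20.55
position: [533.7, 55.5, 190.8]
orientation: [-3.141, -0.261, 1.549]
wrist_force: [0.0, -0.0, -0.9]
gripper_width: 0.293
t: 20.97
position: [510.7, 141.1, 191.2]
orientation: [3.141, -0.263, 1.937]
wrist_force: [-0.3, 0.7, -0.6]
gripper_width: 0.292
[511.77270864 137.22820019 190.45506497] [-3.14067047 -0.26069228  1.92733266] [ 0.42848402  0.45440054 -0.82993521  1.8866624   0.08557922  0.94132976
 -0.04243984]
```

View pics/s19.png

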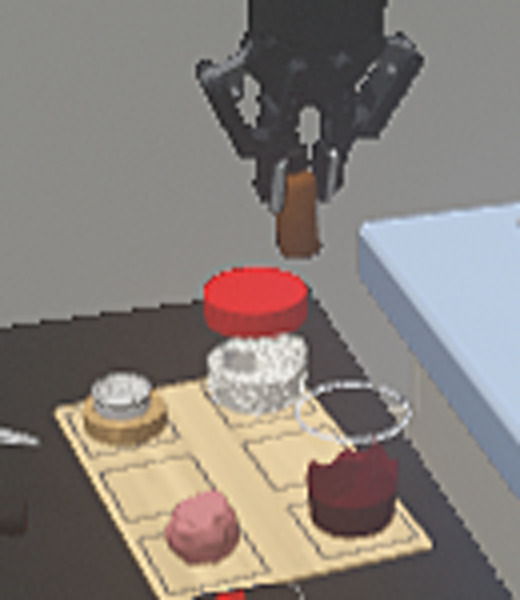

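View pics/t19.png

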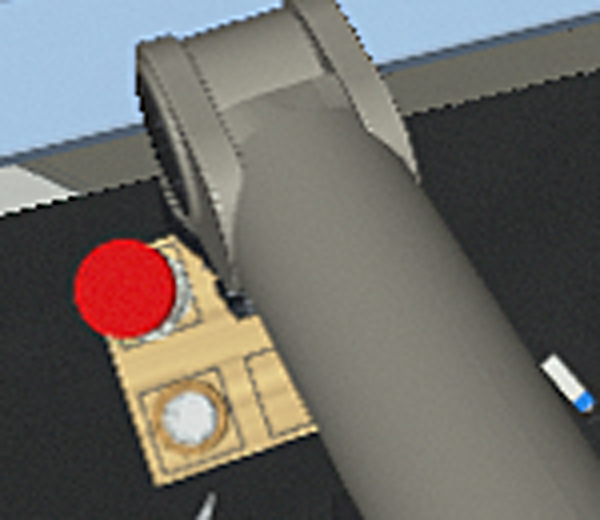

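```bash
python3 - <<'E'
from meas import *
s=read_camera("side")
print(env.state()["position"])
crop(s,290,80,60,60,10,"pics/s20.png")
for z in (148,190): print(((proj(s,[512,137.3,z])[0]-[290,80])+.5)*10-.5)
E
```

```text
[511.98171471 136.23181125 190.24989459]
[251.27237824 448.81753549]
[249.74907564 287.91935178]
```

View pics/s20.png

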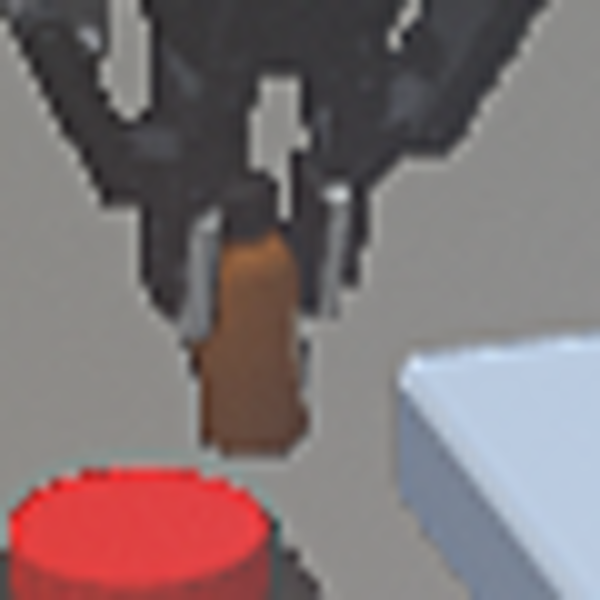

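Bottle's foot is at crop (255,440) and was expected near (251,449), so it is upright and within about 2 mm. Lowering.

```bash
python3 -m inch '[{"gripper":15,"offset":[0,0,-20],"dr":[0,0,0]},{"gripper":15,"offset":[0,0,-45],"dr":[0,0,0]},{"gripper":15,"offset":[0,0,-70],"dr":[0,0,0]},{"gripper":15,"offset":[0,0,-85],"dr":[0,0,0]},{"gripper":15,"offset":[0,0,-85],"dr":[0,0,0]}]'
python3 -m inch '[{"gripper":15,"offset":[0,0,-15],"dr":[0,0,0]},{"gripper":15,"offset":[0,0,-35],"dr":[0,0,0]},{"gripper":15,"offset":[0,0,-48],"dr":[0,0,0]},{"gripper":15,"offset":[0,0,-50],"dr":[0,0,0]},{"gripper":15,"offset":[0,0,-50],"dr":[0,0,0]}]'
python3 - <<'E'
from meas import *
s=read_camera("side")
print(env.state()["position"],env.state()["wrist_force"])
crop(s,240,80,120,110,6,"pics/s21.png")
E
```

```text
t: 21.53
position: [510.0, 134.6, 102.1]
orientation: [-3.134, -0.261, 1.923]
wrist_force: [-0.0, -0.2, -1.4]
gripper_width: 0.294
t: 21.95
position: [511.6, 136.6, 55.1]
orientation: [-3.139, -0.261, 1.926]
wrist_force: [0.2, 0.2, -1.4]
gripper_width: 0.296
[512.1388715  137.01318468  55.79001121] [-0.27238328  0.48599767 -0.560168  ]
```

View pics/s21.png

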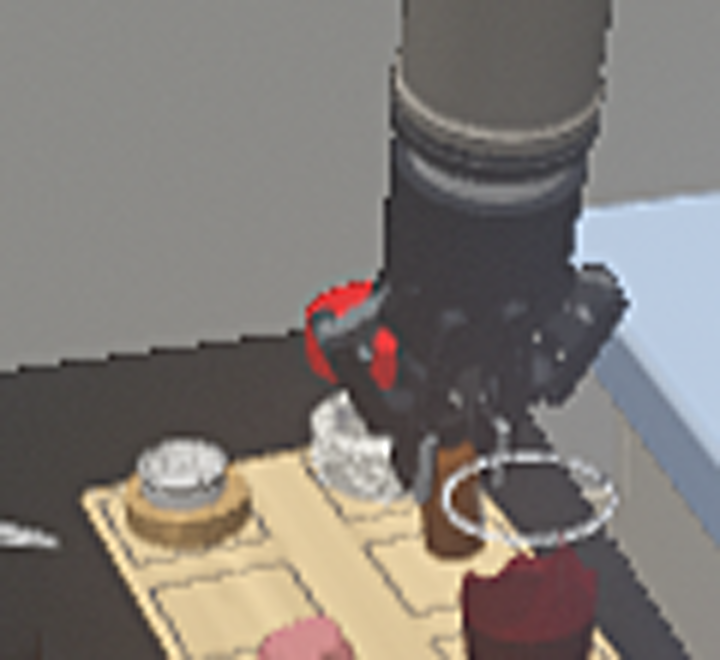

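```bash
python3 -m inch '[{"gripper":15,"offset":[0,0,-3],"dr":[0,0,0]},{"gripper":15,"offset":[0,0,-5],"dr":[0,0,0]},{"gripper":15,"offset":[0,0,-6],"dr":[0,0,0]},{"gripper":15,"offset":[0,0,-6],"dr":[0,0,0]},{"gripper":15,"offset":[0,0,-6],"dr":[0,0,0]}]'
python3 -m inch '[{"gripper":15,"offset":[0,0,-0.5],"dr":[0,0,0]},{"gripper":15,"offset":[0,0,-1],"dr":[0,0,0]},{"gripper":15,"offset":[0,0,-1],"dr":[0,0,0]},{"gripper":15,"offset":[0,0,-1],"dr":[0,0,0]},{"gripper":15,"offset":[0,0,-1],"dr":[0,0,0]}]'
```

```text
t: 22.42
position: [511.8, 137.2, 49.4]
orientation: [-3.141, -0.261, 1.928]
wrist_force: [-0.5, 0.2, -1.7]
gripper_width: 0.297
t: 22.83
position: [512.0, 137.3, 48.4]
orientation: [-3.141, -0.261, 1.928]
wrist_force: [-1.2, 0.6, 3.3]
gripper_width: 0.293
```

Touching (+5 N). Releasing gently.

```bash
python3 -m inch '[{"gripper":32,"offset":[0,0,0],"dr":[0,0,0]},{"gripper":35,"offset":[0,0,0],"dr":[0,0,0]},{"gripper":40,"offset":[0,0,0],"dr":[0,0,0]},{"gripper":45,"offset":[0,0,0],"dr":[0,0,0]},{"gripper":50,"offset":[0,0,0],"dr":[0,0,0]}]'
python3 - <<'E'
from meas import *
s=read_camera("side")
print(env.state()["position"],env.state()["wrist_force"])
crop(s,240,80,120,110,6,"pics/s22.png")
E
```

```text
t: 23.25
position: [511.6, 137.1, 48.1]
orientation: [-3.14, -0.261, 1.928]
wrist_force: [-0.4, 0.5, -0.5]
gripper_width: 0.498
[511.60144302 137.15847724  48.07952277] [-0.11833271 -0.58451706  0.58568691]
```

View pics/s22.png

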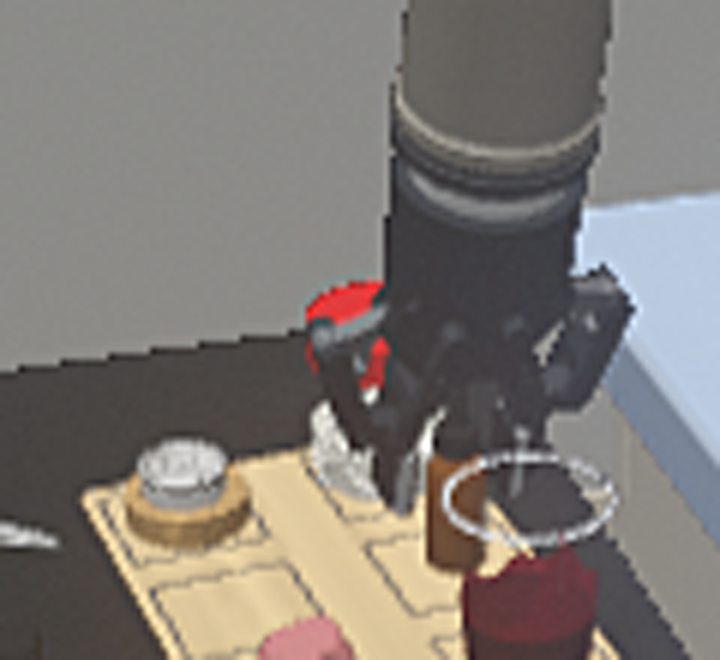

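Bottle stands free. Straight up, then away for a final look.

```bash
python3 -m inch '[{"gripper":50,"offset":[0,0,8],"dr":[0,0,0]},{"gripper":50,"offset":[0,0,22],"dr":[0,0,0]},{"gripper":50,"offset":[0,0,45],"dr":[0,0,0]},{"gripper":50,"offset":[0,0,70],"dr":[0,0,0]},{"gripper":50,"offset":[0,0,100],"dr":[0,0,0]}]'
python3 -m inch '[{"gripper":50,"offset":[0,0,35],"dr":[0,0,0]},{"gripper":50,"offset":[0,-20,60],"dr":[0,0,-6]},{"gripper":50,"offset":[0,-50,70],"dr":[0,0,-12]},{"gripper":50,"offset":[0,-88,70],"dr":[0,0,-18]},{"gripper":50,"offset":[0,-128,70],"dr":[0,0,-24]}]'
python3 -m inch '[{"gripper":50,"offset":[0,-40,0],"dr":[0,0,-6]},{"gripper":50,"offset":[0,-80,0],"dr":[0,0,-12]},{"gripper":50,"offset":[0,-120,0],"dr":[0,0,-18]},{"gripper":50,"offset":[0,-160,0],"dr":[0,0,-24]},{"gripper":50,"offset":[0,-200,0],"dr":[0,0,-30]}]'
python3 - <<'E'
from meas import *
s=read_camera("side");t=read_camera("top")
crop(t,190,130,150,130,5,"pics/t23.png"); crop(s,240,100,120,110,6,"pics/s23.png"); print(env.state()["position"])
E
```

```text
t: 23.72
position: [510.8, 137.1, 148.9]
orientation: [-3.138, -0.262, 1.928]
wrist_force: [0.4, -0.2, 0.1]
gripper_width: 0.5
t: 24.13
position: [512.0, 8.8, 220.1]
orientation: [3.14, -0.261, 1.507]
wrist_force: [1.3, -0.6, -0.1]
gripper_width: 0.498
t: 24.55
position: [511.2, -192.8, 219.0]
orientation: [-3.141, -0.261, 0.98]
wrist_force: [0.2, 0.1, -0.1]
gripper_width: 0.497
[ 510.44739469 -198.56144715  218.28570941]
```

View pics/s23.png

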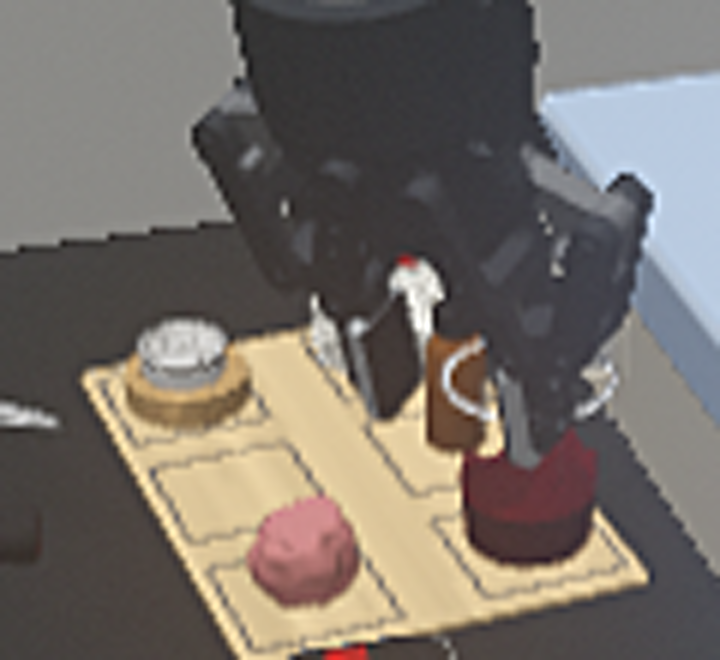

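View pics/t23.png

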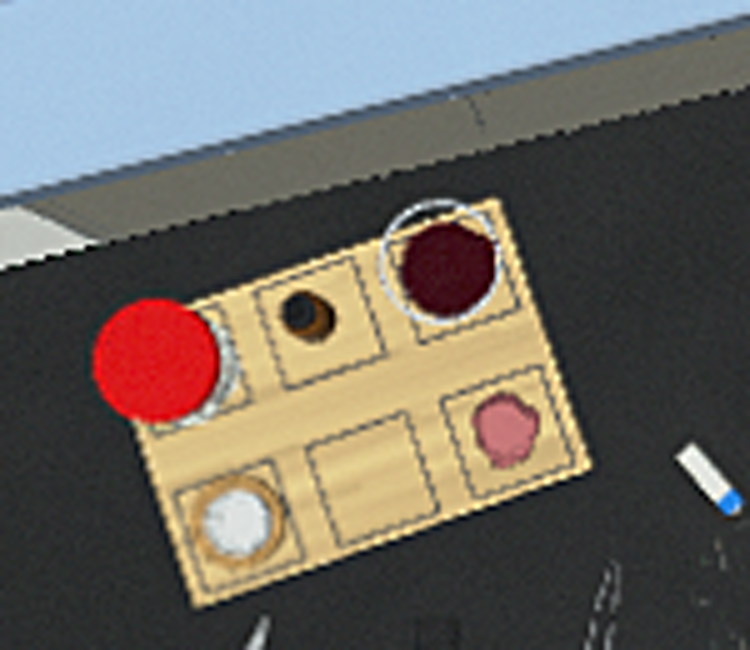

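```bash
python3 - <<'E'
from meas import *
s=read_camera("side");t=read_camera("top")
o=np.array([466.3,120.2]);c,sn=np.cos(.3582),np.sin(.3582);R=np.array([[c,-sn],[sn,c]])
T=lambda x,y:(190+(x+.5)/5-.5,130+(y+.5)/5-.5)
S=lambda x,y:(240+(x+.5)/6-.5,100+(y+.5)/6-.5)
b=lambda n,P:print(n,P.round(1),(R.T@(P[:2]-o)).round(1))
def B(n,lo,hi,box,z):
    q=blob(t,lo,hi,box); b(n,onz(t,q[0],z)); return q
B("lid",(0,180,120),(8,255,255),(200,180,240,220),88)
B("lump",(0,70,90),(9,170,255),(280,205,302,228),28)
B("cap",(0,0,150),(180,40,255),(225,225,250,245),34)
b("mat",onz(t,T(237,522),22)); b("mat side",onz(s,S(187,388),22))
b("bottle tip",onz(t,T(299,308),90)); b("cup",onz(t,T(441,263),85))
b("bottle front base",onz(s,S(455,448),6))
print("exp base px front",(proj(s,[[512,137-13,6]])-[240,100]+.5)*6-.5)
E
```

```text
lid [482.5 215.9  88. ] [48.7 84. ]
lump [448.1  26.3  28. ] [-49.9 -81.5]
cap [393.1 177.5  34. ] [-48.5  79.4]
mat [393.4 180.   22. ] [-47.3  81.5]
mat side [395.1 164.9  22. ] [-51.1  66.8]
bottle tip [513.4 136.4  90. ] [49.8 -1.3]
cup [540.5  58.8  85. ] [ 48.  -83.5]
bottle front base [512.7 136.8   6. ] [49.3 -0.7]
exp base px front [[453.89552292 463.37547314]]
```

The side readings for the mat centre and the bottle foot disagree with the top view. I'll zoom in.

```bash
python3 - <<'E'
from meas import *
s=read_camera("side");t=read_camera("top")
im=cv2.resize(s["image"][140:190,250:330,::-1],None,fx=9,fy=9,interpolation=cv2.INTER_CUBIC)
P=[]
a=np.linspace(0,6.28,60)
def dr(c,r,z,col):
    for q in proj(s,np.stack([c[0]+r*np.cos(a),c[1]+r*np.sin(a),0*a+z],1)):
        u=((q-[250,140])+.5)*9-.5; cv2.circle(im,tuple(int(v) for v in u),1,col,-1)
dr((513,136.8),13.5,6,(255,0,0)); dr((393.2,180),28,22,(0,0,255)); dr((393.2,180),28,6,(0,0,255)); dr((393.1,177.5),19,37,(0,255,0))
cv2.imwrite("pics/s24.png",im)
crop(t,235,175,40,40,14,"pics/t24.png")
E
```

```text
(no output)
```

View pics/s24.png

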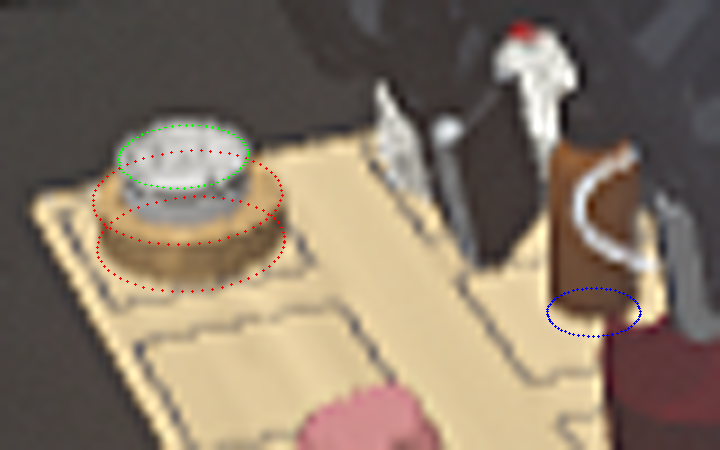

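View pics/t24.png

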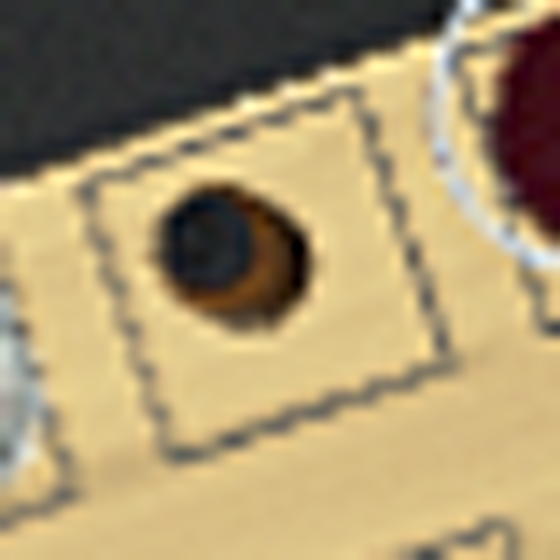

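All margins hold. By overlay the bottle sits about 4 mm from the square's centre, and the mat and cap share the same few-mm side-camera bias. Handing in.

```bash
python3 -c "
from cell import env
print(env.state()['t'],env.close_job())"
```

```text
the job is handed in; nothing more can be done
24.85 None
```

I set out all four things on the board and handed the job in at 24.9 s. The mat is in front of the jar with the cap on it, open side up. The lump is in front of the cup, and the bottle stands upright between jar and cup. The hand-in gives no verdict.

Last checks, in the board's frame unless noted:

| Thing | Measured (mm) | Target (mm) | Tolerance (mm) |
|---|---|---|---|
| Mat | (-47, 81) | (-49, 84) | ±15 |
| Cap, distance from mat centre | about 2.5 | 0 | under 12 |
| Lump | (-50, -82) | (-49, -84) | ±15 |
| Bottle | (50, -1) from its tip, about (54, 4) from its foot | (49, 0) | ±13 |
| Jar and cup | within about 1.5 of where they started | unmoved | 15 |

- **Camera disagreement:** The side camera puts the mat and the bottle's foot about 4–5 mm further to the left (+y) than the top view. One side reading of the mat gave y = 67, but I picked that point badly because the cap hid the rim. The overlay did not support it.
- **Board turn:** I measured 0.358 rad, outside the stated 0.1 to 0.3. The outlines of four squares agreed to within 0.5 mm, so I used the measured value.

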